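# Release and tip the offcut tray

## Robot

A 7-joint arm with a two-finger parallel gripper is mounted at the origin on the work surface. World frame = base frame: x ahead of the robot, y to its left, z up, the work surface at z = 0. Lengths are in m, angles in degrees, forces in N, time in s.
With the tool pointing down it reaches from about 0.425 to 0.875 m from the base axis. Payload 4.7 kg.
Tool frame: the origin (TCP) lies between the finger pads; the fingertips stand 25 mm ahead of it and the grasp point (between the pads) lies 6 mm ahead of it (env.tip_reach is the distance from the TCP to the fingertips, in m); z points along the fingers, y is the direction in which the jaws open and shut (so a half turn about z gives the same grasp; the last joint's range is limited). The gripper opens to 87 mm and grips with 3 to 60 N. Pads are 19 mm wide; open, the fingers measure 117 mm over their backs; the gripper's body (75 mm by 190 mm) begins 51 mm behind the grasp point.
Start: joints at [66.24, 18.392, -4.016, 83.108, 1.295, 78.541, -3.26], TCP at [0.27, -0.591, 0.248] pointing down, gripper open.
Joint ranges: [-163.93, 163.93], [-17.29, 119.83], [-79.2, 71.16], [3.27, 140.29], [-89.18, 269.18], [5.43, 117.66], [-154.24, 154.24]. Speed limits (degrees/s): [147.25, 147.25, 180, 180, 180, 180, 180].

## Interface

Orientations are given as [roll, pitch, yaw] about the fixed x, y, z axes, in that order (R = Rz(yaw) Ry(pitch) Rx(roll)).
In Python, from cell import env, viewer, job gives the robot as it stands.
- The arm moves only by the tool move_arm, never from a script. Its argument "steps" is a list of rows, each a list of 7 numbers: the finger opening in cm, from 0 to 8.7, then the shift along the tool's x, y, z in cm, then the turn, a rotation vector about the tool's x, y, z in rad. In form: [[fingers, tx, ty, tz, wx, wy, wz], ...]. A call has 1 to 5 rows; each row shifts and turns the commanded pose from where the row before left it, along the tool's axes as they then stand; what a row does not reach is not made up. A row lasts 1/12 s, in which the tool goes at most 41.7 mm and 7.16 degrees, less where a joint would pass 70% of its speed; a pose out of reach is approached as far as the arm can. A call is refused whole if a number of a shift passes 4.17 or a number of a turn 0.125, either way. A call with a gripper value outside its range is refused whole. The fingers move at their own pace and stop on an object; "force" is the grip in N (left out, the last holds). Time passes only in rows, so rows that do not move let the fingers close. It gives the time, the measured TCP pose, the force and the opening at its end, in the units of the state.
- env.get_obs(): the state, without advancing time (a new reading comes with each control period).
- viewer.read_camera(name): name is "side" or "top"; returns a dict with "img" (480x640x3 uint8, red, green, blue), "vfov" (degrees; the focal length in pixels is half the picture's height over the tangent of half this angle, whatever the lens; pixels are square), "cx", "cy" (the principal point, pixels), "extrinsics" (4x4, takes a point from world to camera coordinates). Camera axes: x right, y down, z forward; pixel columns grow to the right and rows downward; lengths in m; the calibration is good to about 2 mm. A picture is of the moment at which its call begins. There is no depth.
- job.sign_off(): hands the job in, once; it reports no verdict.
The state is a dict: "time_s": time; "qpos": joint angles; "joint_velocities": joint speeds; "effort": joint torques, N m; "tool_pos": TCP position; "tool_rot": TCP orientation; "force": force on the tool from outside, world axes, zero at the start; "wrist_torque": the same for the moment, N m; "grip_width": finger opening in m.
Only numpy, scipy, OpenCV 4.12 (cv2) and the standard library are available. Lean on these libraries where they do the work, as an engineer would, in place of code of your own. Each camera call takes 0.05 s, during which the arm holds its last target.

## Task

The spring-loaded offcut tray on the welding bench is locked by a latch hidden under the slotted cover at its end. Take the wood-handled rod from its rack, reach down through the slot and feel for the latch tab, which may be anywhere along the slot, press it down until the tray springs ajar, and stand the rod back in the rack. Tip the tray over by its bail handle so that all three steel offcuts slide into the bin, let go of it, and do not disturb the hammer, spray can, tin and wrench lying around.

Things in the scene. Friction and masses are not known exactly. Their poses are not given: they have to be found in the camera images.
- rod_grip (a point): centre of the rod's square wooden handle (22 x 22 mm section, 80 mm long, upright, grasp it from above); the handle is topmost, a steel shaft 10 mm in diameter and 110 mm long runs down from its underside. The tip is 150 mm below this point. z points up along the rod, x and y are square to the handle's faces. Rod 0.12 kg
- rod_tip (a point): the flat lower end of the rod's steel shaft, on its axis; z along the rod towards the handle
- rod: the whole rod, 190 mm long; its origin is the tip (same as rod_tip)
- rack_hole (a point): centre of the hole in the wooden top of the rod rack (fixed; top 70 x 70 mm, 20 mm thick, its upper face 125 mm above the bench); hole 14 mm wide with a 4 mm funnel mouth; this point is level with the upper face, z up. The rod hangs here by its handle's underside, tip 110 mm below this point and 15 mm above the bench
- slot (a point): centre of the narrow slot in the steel cover of the latch housing, on the cover's upper face, 110 mm above the bench; z up, x along the slot, y towards the tray. Slot 120 mm long (along x), 15 mm wide; cover 4 mm thick; below it is open down to 6 mm above the bench, but for the hidden latch tab (see latch). Beyond 43 mm from the centre along the slot there is never a tab
- latch (a joint): latch angle, rad: 0 at rest, grows as its tab is pressed down (spring, about 4 to 10 N); frees the tray at about 0.2 (8 mm), stop 0.30 (12 mm); springs back. Tab: 22 mm wide along the slot, as broad as the slot, its centre anywhere from -32 to +32 mm along it; flat top 55 mm below the slot's upper face, sides down to 80 mm below it, rigid sideways
- tray (a joint): tipping angle of the tray, rad: 0 level and locked, springs by itself to about 0.25 to 0.4 (0.5 when empty) when unlatched and stays ajar there, must be tipped by hand against the spring (up to about 10 N at the bail) to slide the offcuts off (about 0.8 to 1.1 is enough), stop at 1.30
- hinge (a point): middle of the tray's hinge, 130 mm above the bench; hinge axis along this frame's x (parallel to the slot), y towards the bin, z up. The tray (166 x 172 mm, walls 34 mm high, open at the bin side) reaches from 20 mm beyond the hinge back to 152 mm from it on the -y side; tipping raises that side and swings the bail towards +y
- bail (a point): middle of the bail's crossbar, a round dark steel bar 12 mm in diameter and 168 mm long, parallel to the hinge, standing over the tray on two uprights at its ends; with the tray level it lies 40 mm behind (-y) and 130 mm above the hinge; turns with the tray. Its space below is free over the offcuts. Push it towards the bin from the slot side, or pinch it from above and swing it round
- bin_in (a point): centre of the bin's inner floor, 10 mm above the bench; bin open on top, inside 192 mm along x and 182 mm along y, rim 76 mm above this point, fixed beside and partly under the hinge side of the tray
- tube_mid (a point): square steel tube offcut, 70 mm long, 32 x 32 mm; this point is its centre; x along its length. Starts lying in the tray
- bar_mid (a point): flat dark steel bar offcut, 62 x 34 x 20 mm; this point is its centre; x along its length. Starts lying in the tray
- angle_mid (a point): steel angle offcut, 75 mm long, 36 x 36 mm; this point is its centre; x along its length. Starts lying in the tray
- offcut_tube: the same offcut; origin at the centre of its underside
- offcut_bar: the same offcut; origin at the centre of its underside
- offcut_angle: the same offcut; origin at the centre of its underside
- hammer_mid (a point): bystander: hammer lying on the bench, 260 mm long, middle of its length; leave alone
- spray_can_mid (a point): bystander: plain metal can, 64 mm in diameter, 170 mm tall, its centre; leave alone
- tin_mid (a point): bystander: open steel tin, 80 mm in diameter, 90 mm tall, its centre; leave alone
- wrench_mid (a point): bystander: spanner lying on the bench, 180 mm long, its middle; leave alone

How it is judged (in metres and radians):
On the way, in this order (a step that is already met when the one before it is completed fails the run):
1. the rod, reaching down through the slot, presses the hidden tab well down (value of joint latch above 0.15 rad and z of rod_tip in the frame of slot below -0.05 m), for 0.02 s.
2. the tray is tipped well over (value of joint tray above 0.7 rad), for 0.05 s.
At the end, for the whole second after the job is handed in: all three offcuts lie inside the bin, below its rim and at rest; the rod stands in the rack hole again (tip at least 95 mm below the rack's top and within 15 mm of the hole's axis, within 0.15 rad of upright) at rest; the tray, let go, stays ajar (more than 0.1 rad) (x of tube_mid in the frame of bin_in between -0.1 and 0.1 m and y of tube_mid in the frame of bin_in between -0.095 and 0.095 m and z of each of tube_mid, bar_mid, angle_mid in the frame of bin_in below 0.076 m and linear speed of each of offcut_tube, offcut_bar, offcut_angle, rod below 0.02 m/s and x of bar_mid in the frame of bin_in between -0.1 and 0.1 m and y of bar_mid in the frame of bin_in between -0.095 and 0.095 m and x of angle_mid in the frame of bin_in between -0.1 and 0.1 m and y of angle_mid in the frame of bin_in between -0.095 and 0.095 m and horizontal distance between rod_tip and rack_hole below 0.015 m and z of rod_tip in the frame of rack_hole below -0.095 m and angle between rod_grip's own z axis and vertical below 0.15 rad and value of joint tray above 0.1 rad); the robot touches nothing.
It fails at once if the hammer is moved by more than 30 mm (distance of hammer_mid from where it was at the start of the episode above 0.03 m).
It fails at once if the spray can is moved by more than 30 mm (distance of spray_can_mid from where it was at the start of the episode above 0.03 m).
It fails at once if the tin is moved by more than 30 mm (distance of tin_mid from where it was at the start of the episode above 0.03 m).
It fails at once if the wrench is moved by more than 30 mm (distance of wrench_mid from where it was at the start of the episode above 0.03 m).
It also fails if it takes over 64 s, if anything falls off the work surface, if the arm or the gripper's body presses on something with over 40 N, if the wrist force passes 120 N, or if a joint passes its speed limit or range.

## Working session

There is one attempt and no reset: what is moved stays moved. The work goes in short steps, Python scripts to look and compute and a tool call to move; the robot and the scene stay as the last step left them, time stands still between calls to the robot, and variables do not carry over. Pictures are saved under pics/ and viewed, and the job is handed in when it is done.

Besides the shell and the picture viewer there is one more tool, called after "Request:" by a JSON object that holds its "op" and its "data". move_arm: Moves the arm, as the interface text tells. Its arguments: {"type":"object","properties":{"steps":{"type":"array"},"force":{"type":"number"}},"required":["steps"]}

```bash
ls; mkdir -p pics; python3 - <<'E'
from cell import env,viewer,job
import cv2
print(env.get_obs())
for n in("side","top"):
    c=viewer.read_camera(n); cv2.imwrite(f"pics/{n}0.png",c["img"][:,:,::-1]); print(n,c["vfov"],c["cx"],c["cy"],c["extrinsics"])
E
```

```text
pics
{'time_s': 0.0, 'qpos': array([66.23866163, 18.43775975, -4.01488277, 83.17514567,  1.2956945 ,
       78.54112253, -3.2603525 ]), 'joint_velocities': array([ 4.37742529e-02, -9.80159745e-05,  8.95563818e-02, -3.10365912e-02,
        2.18926103e-02, -7.66704075e-02,  2.36807895e-02]), 'effort': array([ 3.13586479e-04, -4.91283774e+01, -4.03807629e-01, -3.12527382e+01,
       -6.38326071e-02,  4.35631745e-02,  1.82720810e-04]), 'tool_pos': array([ 0.26999825, -0.59070964,  0.24647399]), 'tool_rot': array([-1.79891252e+02,  6.69859745e-03,  2.45702702e+01]), 'force': array([ 0.34660429, -0.50435809,  1.02943307]), 'wrist_torque': array([ 0.03514565, -0.02324986, -0.03137284]), 'grip_width': 0.08685916289386407}
side 57.0553533414162 318.60127657580887 239.7667636024117 [[ 0.98391298 -0.17846413  0.00811227 -0.50030013]
 [-0.13113635 -0.75233079 -0.64560177  0.19472126]
 [ 0.12131986  0.63415214 -0.76363116  1.08539661]
 [ 0.          0.          0.          1.        ]]
top 51.6956439085746 330.26046893784377 241.2100239158163 [[ 0.02513192 -0.99961789  0.01150932  0.01934369]
 [-0.99329954 -0.02626885 -0.11254321  0.51753764]
 [ 0.11280254 -0.00860377 -0.99358017  1.50506876]
 [ 0.          0.          0.          1.        ]]
```

View pics/side0.png

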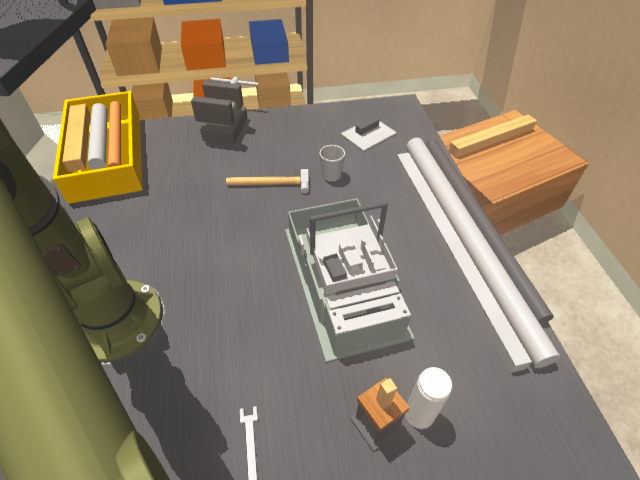

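View pics/top0.png

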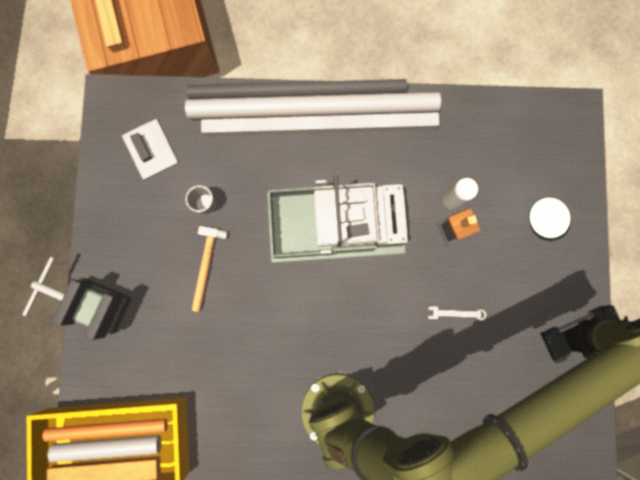

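The top view has the slot near (393,213), the rod handle near (470,220), the bail near (337,210) and the bin near (293,222). I'll zoom in to measure them.

```bash
cat > h.py <<'E'
import numpy as np, cv2
from cell import env,viewer,job
def cam(n):
    c=viewer.read_camera(n); f=240/np.tan(np.radians(c["vfov"]/2)); return c,f
def ray(c,f,u,v):
    T=c["extrinsics"];R=T[:3,:3];o=-R.T@T[:3,3]
    d=R.T@np.array([(u-c["cx"])/f,(v-c["cy"])/f,1]); return o,d
def atz(c,f,u,v,z):
    o,d=ray(c,f,u,v); return o+d*(z-o[2])/d[2]
def proj(c,f,p):
    q=c["extrinsics"]@np.r_[p,1]; return np.array([c["cx"]+f*q[0]/q[2],c["cy"]+f*q[1]/q[2]])
def crop(n,x0,y0,w,h,s,out):
    c,f=cam(n); im=c["img"][y0:y0+h,x0:x0+w,::-1]; im=cv2.resize(im,None,fx=s,fy=s,interpolation=cv2.INTER_CUBIC)
    for i in range(0,w,10): cv2.putText(im,str(x0+i),(i*s,10),0,.35,(0,0,255),1); cv2.line(im,(i*s,12),(i*s,18),(0,0,255),1)
    for i in range(0,h,10): cv2.putText(im,str(y0+i),(0,i*s+4),0,.35,(0,0,255),1); cv2.line(im,(24,i*s),(30,i*s),(0,0,255),1)
    cv2.imwrite(out,im); return c,f
E
python3 - <<'E'
from h import *
crop("top",260,170,130,100,6,"pics/t1.png")
crop("top",370,170,120,100,6,"pics/t2.png")
crop("side",280,190,140,100,5,"pics/s1.png")
crop("side",300,280,160,150,4,"pics/s2.png")
E
```

```text
(no output)
```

View pics/t1.png

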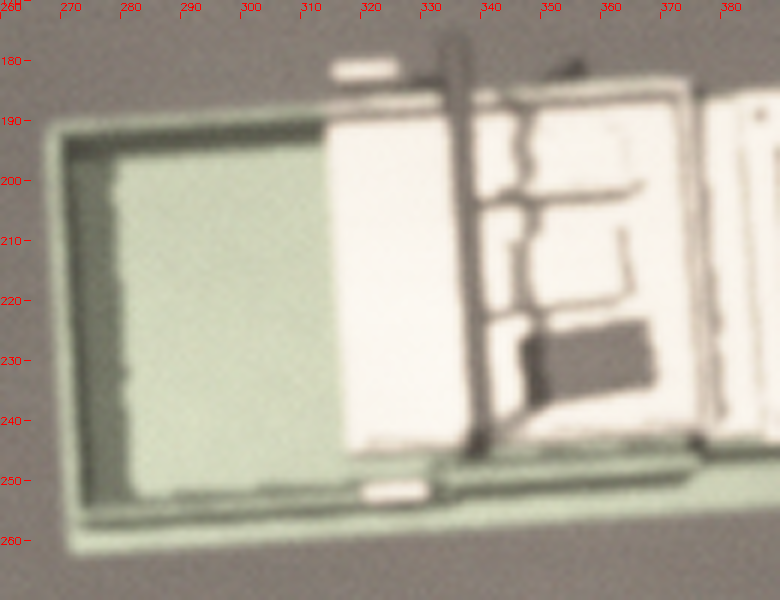

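View pics/t2.png

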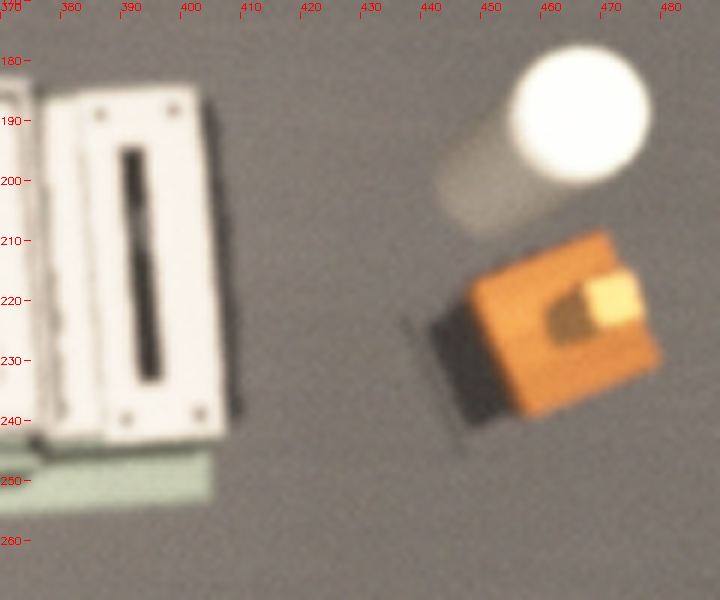

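View pics/s1.png

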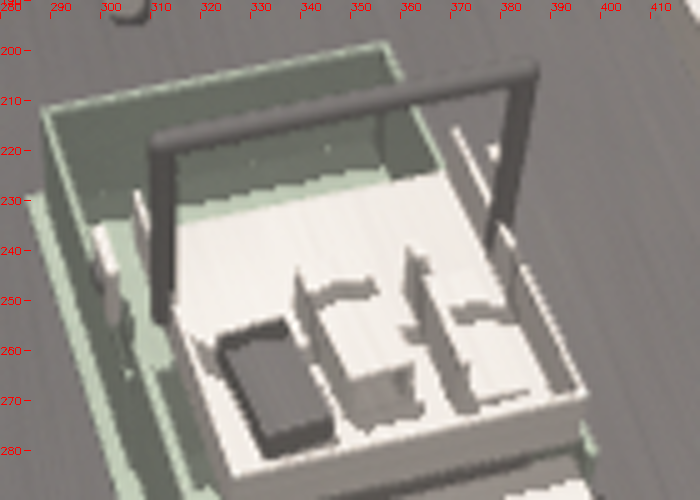

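View pics/s2.png

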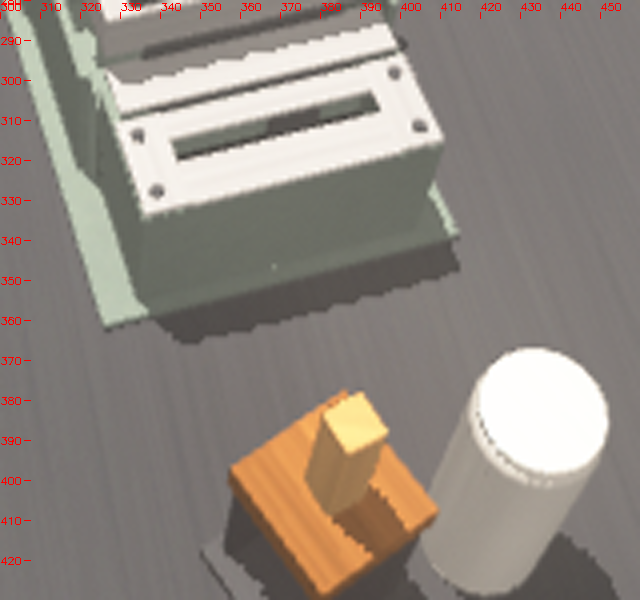

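```bash
python3 - <<'E'
from h import *
np.set_printoptions(precision=4,suppress=True)
t,ft=cam("top"); s,fs=cam("side")
# side-slot corners from crop s2 (scale4)
S=lambda x,y:(300+x/4,280+y/4)
T=lambda x,y:(370+x/6,170+y/6)
A=lambda z,*p:print([atz(t,ft,*T(*q),z)[:2].round(4) for q in p])
B=lambda z,*p:print([atz(s,fs,*S(*q),z)[:2].round(4) for q in p])
print("slot corners top"); A(.11,(122,148),(144,147),(139,382),(161,381))
print("slot corners side"); B(.11,(372,91),(381,108),(171,141),(178,161))
print("holes top");A(.11,(99,115),(173,110),(126,419),(200,414))
print("holes side");B(.11,(394,73),(419,126),(138,136),(156,191))
print("rack top");A(.125,(471,288),(604,233),(660,357),(530,416))
print("rack side");B(.125,(230,468),(345,390),(438,512),(322,597))
print("handle top");A(.205,(582,287),(630,270),(647,312),(601,329))
print("handle side");B(.205,(322,410),(362,393),(388,430),(350,453))
print("can top", atz(t,ft,466.5,188.5,.17))
T=lambda x,y:(260+x/6,170+y/6);S=lambda x,y:(280+x/5,190+y/5)
print("bail");A(.26,(458,45),(480,440));B(.26,(160,140),(525,70))
print("bin rim");A(.086,(52,128),(72,550));B(.086,(45,108),(385,42))
E
```

```text
slot corners top
[array([ 0.6514, -0.1414]), array([ 0.6522, -0.1523]), array([ 0.5349, -0.1511]), array([ 0.5357, -0.1619])]
slot corners side
[array([ 0.6527, -0.1377]), array([ 0.6545, -0.1493]), array([ 0.5345, -0.1495]), array([ 0.5356, -0.1624])]
holes top
[array([ 0.6677, -0.1298]), array([ 0.6712, -0.1665]), array([ 0.5165, -0.1449]), array([ 0.5199, -0.1812])]
holes side
[array([ 0.6684, -0.1283]), array([ 0.6719, -0.1641]), array([ 0.5172, -0.1432]), array([ 0.5199, -0.1782])]
rack top
[array([ 0.5834, -0.3106]), array([ 0.6124, -0.3758]), array([ 0.5519, -0.4027]), array([ 0.5213, -0.3392])]
rack side
[array([ 0.5215, -0.3368]), array([ 0.586 , -0.3092]), array([ 0.6126, -0.3741]), array([ 0.5489, -0.4016])]
handle top
[array([ 0.5719, -0.3419]), array([ 0.5804, -0.3641]), array([ 0.561 , -0.3718]), array([ 0.5526, -0.3505])]
handle side
[array([ 0.5544, -0.3472]), array([ 0.5739, -0.3428]), array([ 0.5804, -0.3609]), array([ 0.5612, -0.3678])]
can top [ 0.6625 -0.351   0.17  ]
bail
[array([0.662 , 0.0228]), array([0.4857, 0.009 ])]
[array([0.494 , 0.0121]), array([0.6615, 0.0263])]
bin rim
[array([0.6566, 0.2224]), array([0.4449, 0.2042])]
[array([0.463 , 0.2067]), array([0.6584, 0.225 ])]
```

```bash
cat >> h.py <<'E'
from scipy.spatial.transform import Rotation as Ro
np.set_printoptions(precision=4,suppress=True)
def st():
    o=env.get_obs(); print("t",round(o["time_s"],2),"p",o["tool_pos"],"r",o["tool_rot"].round(2),"F",o["force"].round(2),"g",round(o["grip_width"],4),"q",o["qpos"].round(1)); return o
def d(target,o=None):
    o=o or st(); R=Ro.from_euler("xyz",o["tool_rot"],degrees=True)
    print("tool shift cm",(R.inv().apply(np.array(target)-o["tool_pos"])*100).round(2))
E
python3 -c "
from h import *
d([.567,-.356,.25])"
```

```text
t 0.4 p [ 0.2702 -0.5911  0.2474] r [-179.99    0.     24.57] F [0.43 0.31 0.73] g 0.0871 q [66.2 18.4 -4.  83.1  1.3 78.5 -3.3]
tool shift cm [36.77 -9.04 -0.26]
```

Request:
{"op": "move_arm", "data": {"steps": [[8.7, 3.6, -0.9, 0, 0, 0, 0], [8.7, 3.6, -0.9, 0, 0, 0, 0], [8.7, 3.6, -0.9, 0, 0, 0, 0], [8.7, 3.6, -0.9, 0, 0, 0, 0], [8.7, 3.6, -0.9, 0, 0, 0, 0]]}}

```text
time_s: 0.82
tool_pos: [0.4164, -0.4742, 0.2478]
tool_rot: [180.0, -0.0, 24.6]
force: [0.9, -1.0, 0.4]
grip_width: 0.0872
```

Request:
{"op": "move_arm", "data": {"steps": [[8.7, 3.6, -0.9, 0, 0, 0, 0], [8.7, 3.6, -0.9, 0, 0, 0, 0], [8.7, 3.6, -0.9, 0, 0, 0, 0], [8.7, 3.6, -0.9, 0, 0, 0, 0], [8.7, 3.6, -0.9, 0, 0, 0, 0]]}}

```text
time_s: 1.23
tool_pos: [0.5614, -0.3584, 0.2478]
tool_rot: [180.0, -0.0, 24.6]
force: [0.8, -0.5, -0.3]
grip_width: 0.0869
```

```bash
python3 -c "
from h import *
d([.567,-.356,.176])
crop('side',300,280,200,150,4,'pics/s3.png')"
```

```text
t 1.23 p [ 0.5614 -0.3584  0.2478] r [179.97  -0.01  24.56] F [ 0.84 -0.51 -0.27] g 0.0869 q [ 41.2  21.  -14.4  80.2   5.2  79.4 -38.7]
tool shift cm [0.61 0.01 7.18]
```

View pics/s3.png

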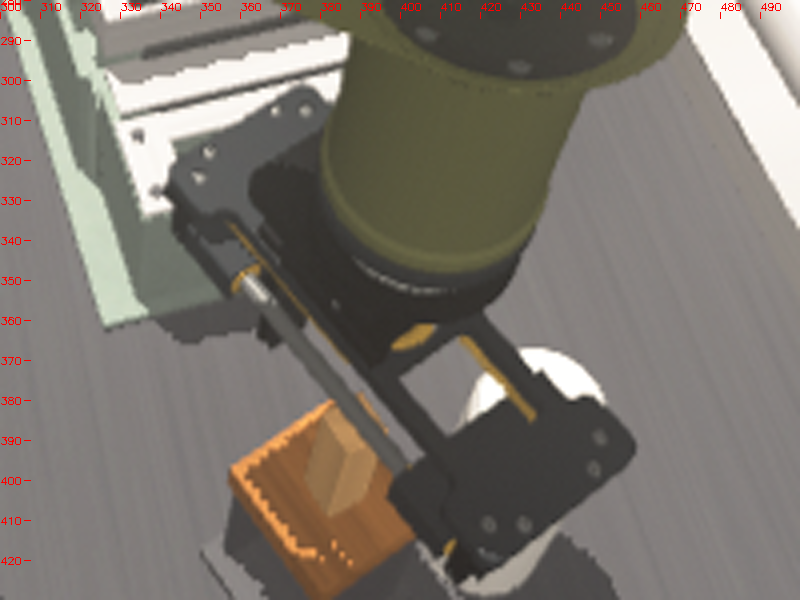

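The picture shows the gripper just above the handle at about (385,450), clear of the can, so I'll go down.

Request:
{"op": "move_arm", "data": {"steps": [[8.7, 0.6, 0, 0, 0, 0, 0], [8.7, 0, 0, 2.4, 0, 0, 0], [8.7, 0, 0, 2.4, 0, 0, 0], [8.7, 0, 0, 2.4, 0, 0, 0], [8.7, 0, 0, 0, 0, 0, 0]]}}

```text
time_s: 1.7
tool_pos: [0.5619, -0.3571, 0.1698]
tool_rot: [-179.6, 0.4, 24.5]
force: [-1.0, 0.4, -2.0]
grip_width: 0.0872
```

Request:
{"op": "move_arm", "data": {"steps": [[2.0, 0, 0, 0, 0, 0, 0], [2.0, 0, 0, 0, 0, 0, 0], [2.0, 0, 0, 0, 0, 0, 0], [2.0, 0, 0, 0, 0, 0, 0], [2.0, 0, 0, 0, 0, 0, 0]], "force": 15}}

```text
time_s: 2.12
tool_pos: [0.5663, -0.3576, 0.1772]
tool_rot: [179.9, -0.1, 24.6]
force: [-0.7, -0.0, 0.1]
grip_width: 0.0616
```

Request:
{"op": "move_arm", "data": {"steps": [[0, 0, 0, 0, 0, 0, 0], [0, 0, 0, 0, 0, 0, 0], [0, 0, 0, 0, 0, 0, 0]], "force": 15}}

```text
time_s: 2.37
tool_pos: [0.5657, -0.3572, 0.1758]
tool_rot: [180.0, -0.0, 24.6]
force: [0.4, -0.0, 0.2]
grip_width: 0.0417
```

Request:
{"op": "move_arm", "data": {"steps": [[0, 0, 0, 0, 0, 0, 0], [0, 0, 0, 0, 0, 0, 0], [0, 0, 0, 0, 0, 0, 0], [0, 0, 0, 0, 0, 0, 0], [0, 0, 0, 0, 0, 0, 0]]}}

```text
time_s: 2.78
tool_pos: [0.5654, -0.3567, 0.1754]
tool_rot: [-179.9, 0.0, 24.6]
force: [-1.6, 0.7, 1.1]
grip_width: 0.0221
```

Request:
{"op": "move_arm", "data": {"steps": [[0, 0, 0, 0, 0, 0, 0], [0, 0, 0, 0, 0, 0, 0], [0, 0, 0, 0, 0, 0, 0]], "force": 50}}

```text
time_s: 3.03
tool_pos: [0.5654, -0.3568, 0.1754]
tool_rot: [-179.9, 0.0, 24.6]
force: [-2.0, 2.5, -0.1]
grip_width: 0.0216
```

```bash
python3 -c "
from h import *
d([.595,-.150,.325])
crop('side',300,280,200,150,4,'pics/s4.png')"
```

```text
t 3.03 p [ 0.5654 -0.3568  0.1754] r [-179.95    0.03   24.58] F [-2.    2.45 -0.09] g 0.0216 q [ 40.9  23.6 -14.3  85.1   6.   72.1 -39.6]
tool shift cm [ 11.29 -17.59 -14.95]
```

View pics/s4.png

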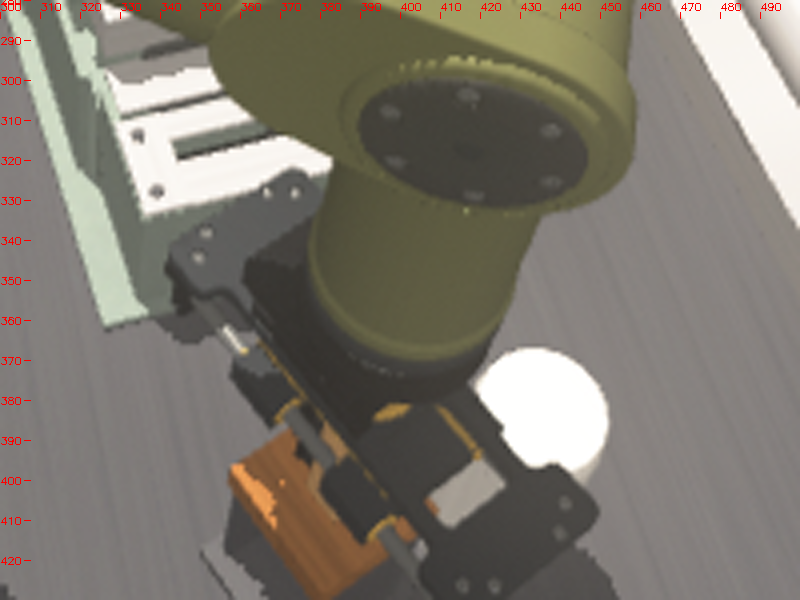

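The handle is gripped at 21.6 mm wide, just above the rack, so I'll lift it straight up.

Request:
{"op": "move_arm", "data": {"steps": [[0, 0, 0, -1.0, 0, 0, 0], [0, 0, 0, -3, 0, 0, 0], [0, 0, 0, -3, 0, 0, 0], [0, 0, 0, -4, 0, 0, 0], [0, 0, 0, -4, 0, 0, 0]]}}

```text
time_s: 3.5
tool_pos: [0.5655, -0.3574, 0.3273]
tool_rot: [180.0, -0.0, 24.6]
force: [1.4, -0.8, -1.3]
grip_width: 0.0216
```

Request:
{"op": "move_arm", "data": {"steps": [[0, 0, 0, 0, 0, 0, 0], [0, 0, 0, 0, 0, 0, 0]]}}

```text
time_s: 3.67
tool_pos: [0.5673, -0.3582, 0.3302]
tool_rot: [179.6, -0.3, 24.6]
force: [1.1, 0.7, -2.1]
grip_width: 0.0213
```

```bash
python3 -c "
from h import *
d([.595,-.150,.325])
crop('side',280,240,200,150,4,'pics/s5.png')
crop('top',380,140,160,120,5,'pics/t5.png')"
```

```text
t 3.67 p [ 0.5673 -0.3582  0.3302] r [179.56  -0.28  24.55] F [ 1.06  0.73 -2.11] g 0.0213 q [ 40.5  20.  -14.5  72.2   5.   87.9 -38.7]
tool shift cm [ 11.16 -17.79   0.44]
```

View pics/s5.png

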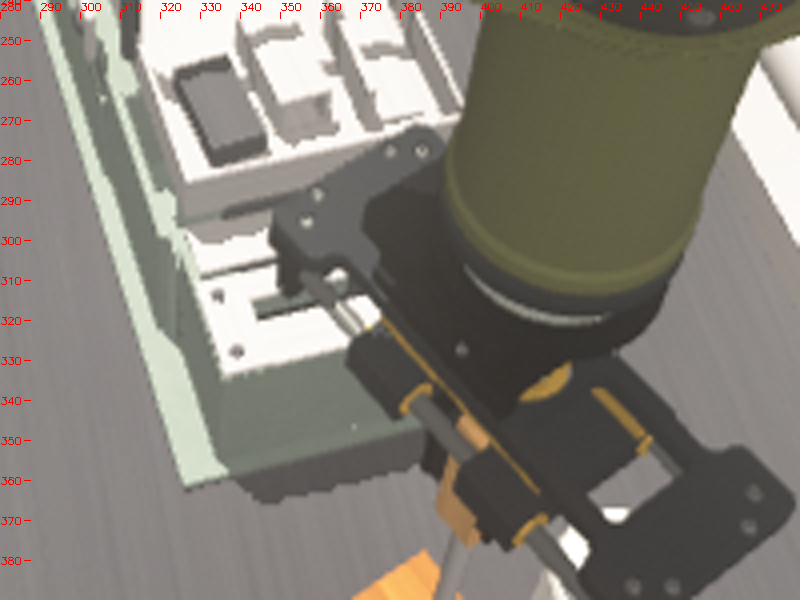

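View pics/t5.png

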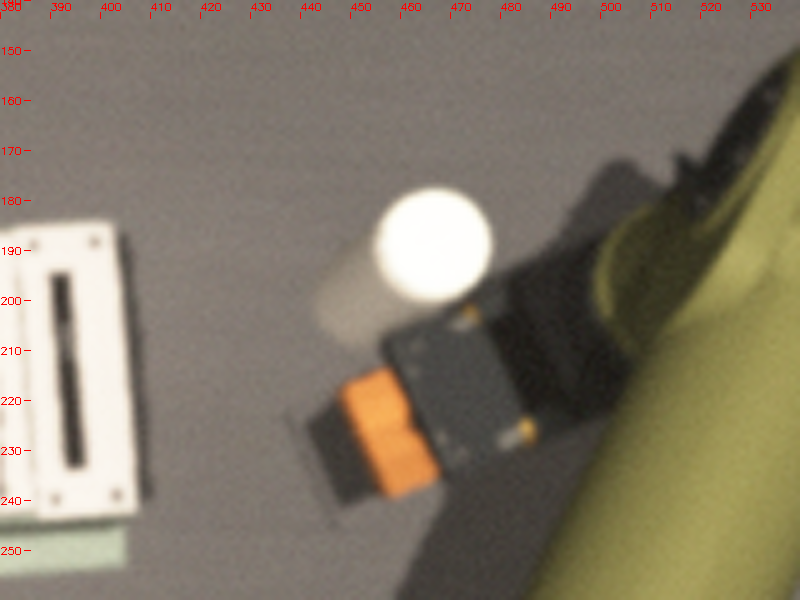

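Request:
{"op": "move_arm", "data": {"steps": [[0, 0, 0, 0, 0, 0, -0.123], [0, 0, 0, 0, 0, 0, -0.123], [0, 0, 0, 0, 0, 0, -0.123], [0, 0, 0, 0, 0, 0, -0.123], [0, 0, 0, 0, 0, 0, -0.123]]}}

```text
time_s: 4.18
tool_pos: [0.565, -0.357, 0.3231]
tool_rot: [-179.8, 0.0, 60.2]
force: [-0.2, 0.8, -1.8]
grip_width: 0.0219
```

Request:
{"op": "move_arm", "data": {"steps": [[0, 0, 0, 0, 0, 0, -0.123], [0, 0, 0, 0, 0, 0, -0.123], [0, 0, 0, 0, 0, 0, -0.123], [0, 0, 0, 0, 0, 0, -0.123], [0, 0, 0, 0, 0, 0, -0.123]]}}

```text
time_s: 4.6
tool_pos: [0.565, -0.357, 0.3231]
tool_rot: [-179.8, -0.1, 95.4]
force: [-0.0, -0.0, -0.9]
grip_width: 0.0218
```

```bash
python3 -c "
from h import *
d([.595,-.150,.315])
crop('side',280,240,200,200,3,'pics/s6.png')"
```

```text
t 4.6 p [ 0.565  -0.357   0.3231] r [-179.83   -0.12   95.39] F [-0.02 -0.03 -0.93] g 0.0218 q [ 47.5  21.3 -24.3  72.3   8.6  88.3  29.8]
tool shift cm [20.33  4.93  0.83]
```

View pics/s6.png

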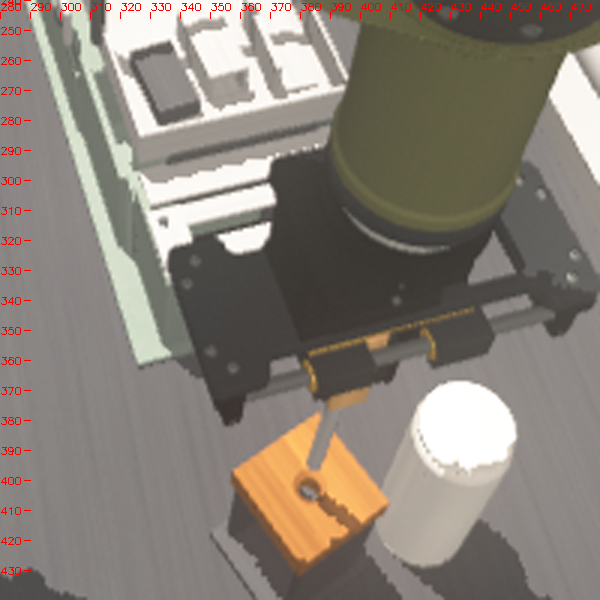

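```bash
python3 -c "
from h import *
s,f=cam('side');t,ft=cam('top')
P=lambda x,y:(280+x/3,240+y/3)
print('hole',atz(s,f,*P(308,487),.125))
print('tip',atz(s,f,*P(314,467),.163),'exp',proj(s,f,[.565,-.357,.163]))
print('shaft top',atz(s,f,*P(330,404),.273-0.0))
im=s['img'][340:430,350:440,::-1]
cv2.imwrite('pics/s7.png',cv2.resize(im,None,fx=6,fy=6,interpolation=cv2.INTER_CUBIC))
im=t['img'][195:255,420:500,::-1]
cv2.imwrite('pics/t7.png',cv2.resize(im,None,fx=6,fy=6,interpolation=cv2.INTER_CUBIC))
"
```

```text
hole [ 0.566 -0.355  0.125]
tip [ 0.5646 -0.3565  0.163 ] exp [384.9293 395.8923]
shaft top [ 0.5578 -0.3629  0.273 ]
```

View pics/s7.png

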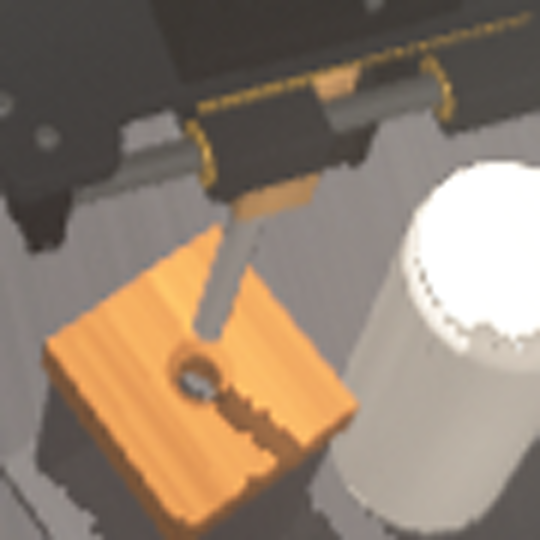

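View pics/t7.png

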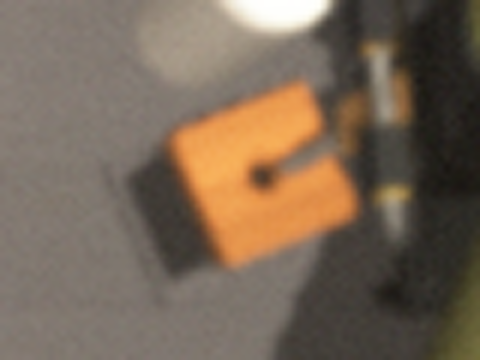

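```bash
python3 -c "
from h import *
s,f=cam('side');t,ft=cam('top')
for z in(.163,.2,.23,.26): print((proj(s,f,[.565,-.357,z])-[350,340])*6,(proj(t,ft,[.565,-.357,z])-[420,195])*6)
print(atz(t,ft,464.2,224.7,.125))
"
```

```text
[209.5759 335.3538] [288.5889 166.2758]
[225.1142 287.8432] [311.652  154.2905]
[238.5701 246.6999] [331.2785 144.0912]
[252.8718 202.9708] [351.7958 133.429 ]
[ 0.5649 -0.3565  0.125 ]
```

```bash
python3 -c "
from h import *
d([.610,-.150,.300])"
```

```text
t 4.85 p [ 0.5654 -0.3571  0.3244] r [-179.92   -0.06   94.86] F [ 0.38  0.32 -0.54] g 0.0217 q [ 47.4  21.3 -24.2  72.2   8.6  88.3  29.3]
tool shift cm [20.26  6.21  2.45]
```

Request:
{"op": "move_arm", "data": {"steps": [[0, 3.3, 1.0, 0, 0, 0, 0], [0, 3.4, 1.0, 0, 0, 0, 0], [0, 3.4, 1.0, 0, 0, 0, 0], [0, 3.4, 1.0, 0, 0, 0, 0], [0, 3.4, 1.1, 0, 0, 0, 0]]}}

```text
time_s: 5.27
tool_pos: [0.6015, -0.1828, 0.3254]
tool_rot: [-180.0, 0.0, 94.9]
force: [1.2, 0.8, -1.1]
grip_width: 0.0217
```

Request:
{"op": "move_arm", "data": {"steps": [[0, 3.3, 1.1, 0, 0, 0, 0], [0, 0, 0, 1.0, 0, 0, 0], [0, 0, 0, 1.4, 0, 0, 0], [0, 0, 0, 0, 0, 0, 0]]}}

```text
time_s: 5.6
tool_pos: [0.6086, -0.1496, 0.2986]
tool_rot: [-179.7, -0.1, 95.0]
force: [-1.3, -0.3, -1.1]
grip_width: 0.0219
```

```bash
python3 -c "
from h import *
d([.610,-.150,.300])
s,f=cam('side');t,ft=cam('top')
p=st()['tool_pos'];q=p-[0,0,.1604]
print('tip proj',q,(proj(s,f,q)-[320,250])*5,(proj(t,ft,q)-[360,170])*5)
crop('side',320,250,120,100,5,'pics/s8.png');crop('top',360,170,120,100,5,'pics/t8.png')"
```

```text
t 5.6 p [ 0.6086 -0.1496  0.2986] r [-179.75   -0.05   95.04] F [-1.34 -0.26 -1.09] g 0.0219 q [ 35.1  17.  -29.9  81.1   8.4  84.3  10.4]
tool shift cm [-0.05  0.14 -0.14]
t 5.7 p [ 0.6092 -0.1511  0.3009] r [-179.91   -0.     94.93] F [ 0.04 -0.96 -1.64] g 0.0219 q [ 35.2  17.  -29.9  80.9   8.4  84.4  10.4]
tip proj [ 0.6092 -0.1511  0.1405] [286.6526 266.9812] [174.5245 184.5134]
```

View pics/s8.png

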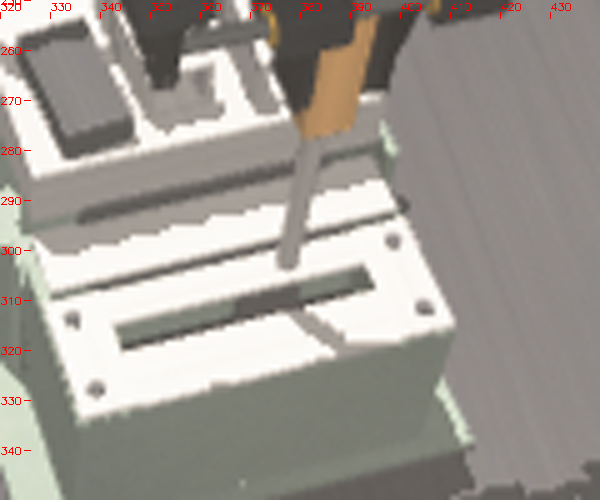

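View pics/t8.png

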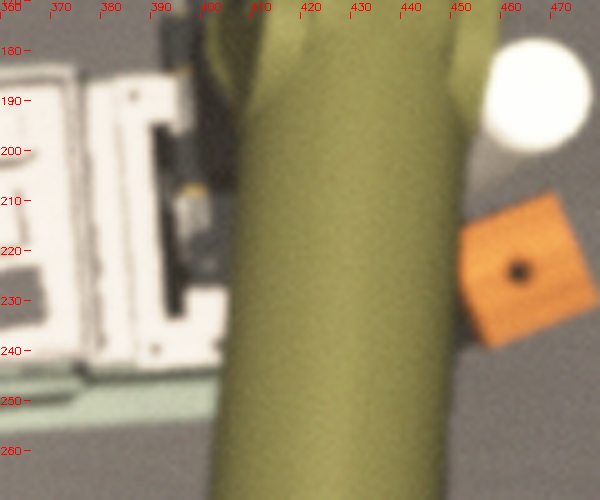

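```bash
python3 -c "
from h import *
s,f=cam('side')
for y in(-.154,-.1515,-.149): print((proj(s,f,[.6095,y,.11])-[320,250])*5)
"
```

```text
[281.5093 309.2887]
[280.0364 304.4652]
[278.5683 299.6572]
```

Request:
{"op": "move_arm", "data": {"steps": [[0, 0.1, 0, 1.2, 0, 0, 0], [0, 0, 0, 1.2, 0, 0, 0], [0, 0, 0, 0, 0, 0, 0], [0, 0, 0, 0, 0, 0, 0]]}}

```text
time_s: 6.18
tool_pos: [0.6087, -0.1496, 0.2759]
tool_rot: [-179.8, -0.0, 95.0]
force: [-0.5, 0.0, -1.0]
grip_width: 0.0214
```

```bash
python3 -c "
from h import *
s,f=cam('side')
p=st()['tool_pos'];q=p-[0,0,.1604]
print('tip proj',q,(proj(s,f,q)-[340,280])*10)
crop('side',340,280,64,50,10,'pics/s9.png')"
```

```text
t 6.23 p [ 0.6092 -0.1496  0.2768] r [-179.93   -0.02   95.03] F [ 0.5  -0.03 -1.69] g 0.022 q [ 35.2  17.4 -29.9  83.2   8.7  81.8  10.2]
tip proj [ 0.6092 -0.1496  0.1164] [359.6858 286.5888]
```

View pics/s9.png

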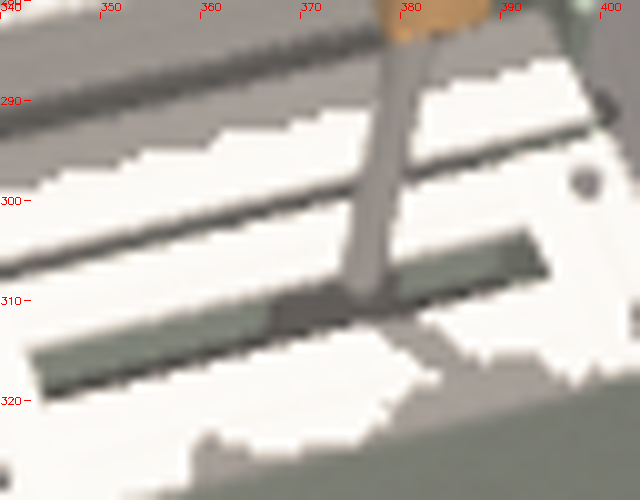

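Request:
{"op": "move_arm", "data": {"steps": [[0, 0.07, 0, 0.3, 0, 0, 0], [0, 0, 0, 0.4, 0, 0, 0], [0, 0, 0, 0.2, 0, 0, 0], [0, 0, 0, 0, 0, 0, 0]]}}

```text
time_s: 6.62
tool_pos: [0.6092, -0.1487, 0.2678]
tool_rot: [-179.9, -0.0, 95.0]
force: [0.1, -0.6, -1.8]
grip_width: 0.0218
```

Request:
{"op": "move_arm", "data": {"steps": [[0, 0, 0, 0.3, 0, 0, 0], [0, 0, 0, 0.2, 0, 0, 0], [0, 0, 0, 0, 0, 0, 0], [0, 0, 0, 0, 0, 0, 0]]}}

```text
time_s: 6.95
tool_pos: [0.6094, -0.1488, 0.2634]
tool_rot: [-180.0, 0.0, 95.0]
force: [-0.1, -0.2, 0.3]
grip_width: 0.0216
```

```bash
python3 -c "
from h import *
st()
crop('side',340,270,64,60,10,'pics/s10.png')"
```

```text
t 6.95 p [ 0.6094 -0.1488  0.2634] r [-179.98    0.     95.04] F [-0.05 -0.2   0.29] g 0.0216 q [ 35.2  17.6 -29.9  84.4   8.8  80.3  10. ]
```

View pics/s10.png

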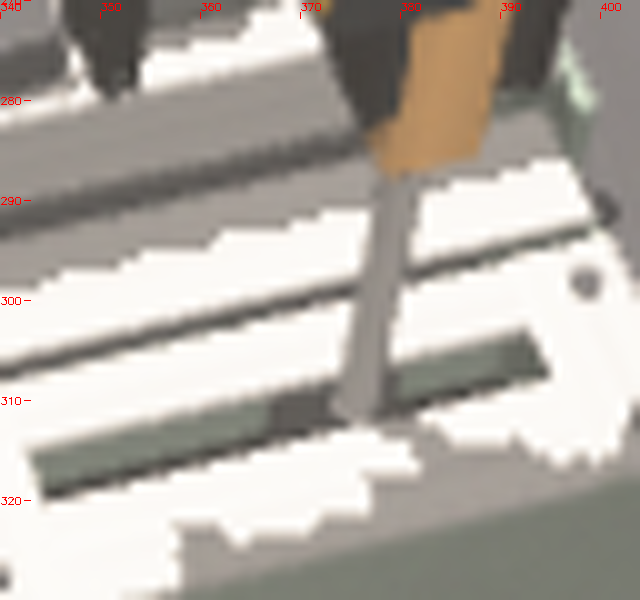

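Force is near zero with the tip 7 mm below the cover face, and the shaft is cut off by the slot's near edge at about (375,312), so it is inside. I'll go down to feel for the tab.

Request:
{"op": "move_arm", "data": {"steps": [[0, 0, 0, 1.2, 0, 0, 0], [0, 0, 0, 1.2, 0, 0, 0], [0, 0, 0, 1.2, 0, 0, 0], [0, 0, 0, 0, 0, 0, 0], [0, 0, 0, 0, 0, 0, 0]]}}

```text
time_s: 7.42
tool_pos: [0.6086, -0.1487, 0.2257]
tool_rot: [-179.8, -0.1, 95.0]
force: [-0.9, -0.1, -1.2]
grip_width: 0.0214
```

Request:
{"op": "move_arm", "data": {"steps": [[0, 0, 0, 0.4, 0, 0, 0], [0, 0, 0, 0.4, 0, 0, 0], [0, 0, 0, 0.4, 0, 0, 0], [0, 0, 0, 0.4, 0, 0, 0], [0, 0, 0, 0, 0, 0, 0]]}}

```text
time_s: 7.83
tool_pos: [0.6099, -0.1493, 0.2119]
tool_rot: [179.9, 0.1, 95.0]
force: [-0.6, -1.6, 1.6]
grip_width: 0.0216
```

Request:
{"op": "move_arm", "data": {"steps": [[0, 0, 0, 0.3, 0, 0, 0], [0, 0, 0, 0.3, 0, 0, 0], [0, 0, 0, 0, 0, 0, 0], [0, 0, 0, 0, 0, 0, 0]]}}

```text
time_s: 8.17
tool_pos: [0.6099, -0.1496, 0.2065]
tool_rot: [179.9, 0.1, 95.0]
force: [-1.5, -1.6, 4.7]
grip_width: 0.0218
```

Request:
{"op": "move_arm", "data": {"steps": [[0, 0, 0, 0, 0, 0, 0]]}}

```text
time_s: 8.25
tool_pos: [0.6099, -0.1496, 0.2066]
tool_rot: [179.9, 0.1, 95.0]
force: [-0.2, -2.4, 4.3]
grip_width: 0.0213
```

Request:
{"op": "move_arm", "data": {"steps": [[0, 0, 0, 0, 0, 0, 0]]}}

```text
time_s: 8.33
tool_pos: [0.6099, -0.1497, 0.2067]
tool_rot: [179.9, 0.1, 95.0]
force: [-0.9, -1.2, 6.1]
grip_width: 0.0216
```

Upward force has grown to about 6 N over the baseline, so this is the tab. I'll press further.

Request:
{"op": "move_arm", "data": {"steps": [[0, 0, 0, 0.25, 0, 0, 0], [0, 0, 0, 0.2, 0, 0, 0], [0, 0, 0, 0, 0, 0, 0]]}}

```text
time_s: 8.58
tool_pos: [0.61, -0.1496, 0.2028]
tool_rot: [179.9, 0.1, 95.0]
force: [-1.9, -1.8, 8.7]
grip_width: 0.0217
```

```bash
python3 -c "
from h import *
st()
crop('side',270,180,150,150,4,'pics/s11.png')"
```

```text
t 8.58 p [ 0.61   -0.1496  0.2028] r [179.91   0.11  95.01] F [-1.87 -1.76  8.66] g 0.0217 q [ 35.1  19.5 -29.6  89.2  10.   73.8   9.1]
```

View pics/s11.png

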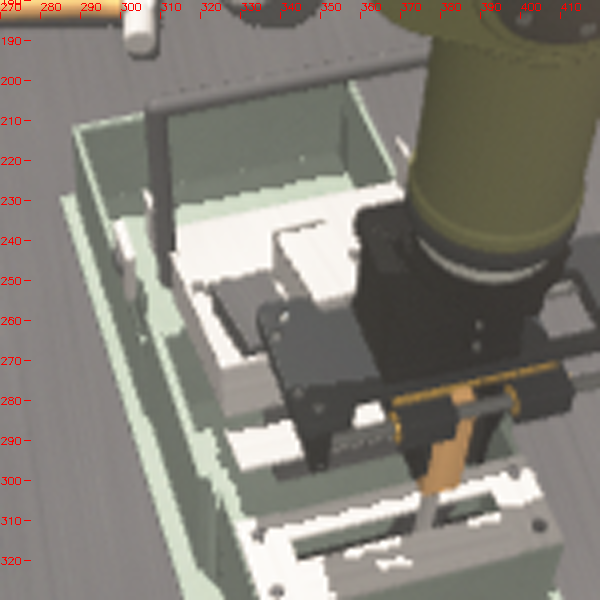

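Request:
{"op": "move_arm", "data": {"steps": [[0, 0, 0, 0, 0, 0, 0], [0, 0, 0, 0, 0, 0, 0], [0, 0, 0, 0, 0, 0, 0], [0, 0, 0, 0, 0, 0, 0]]}}

```text
time_s: 8.97
tool_pos: [0.61, -0.1497, 0.2029]
tool_rot: [179.9, 0.1, 95.0]
force: [-1.1, -1.6, 8.4]
grip_width: 0.0217
```

```bash
python3 -c "
from h import *
st()
crop('side',270,180,150,150,4,'pics/s12.png')"
```

```text
t 8.97 p [ 0.61   -0.1497  0.2029] r [179.91   0.12  95.01] F [-1.1  -1.57  8.37] g 0.0217 q [ 35.1  19.5 -29.6  89.2  10.   73.8   9.1]
```

View pics/s12.png

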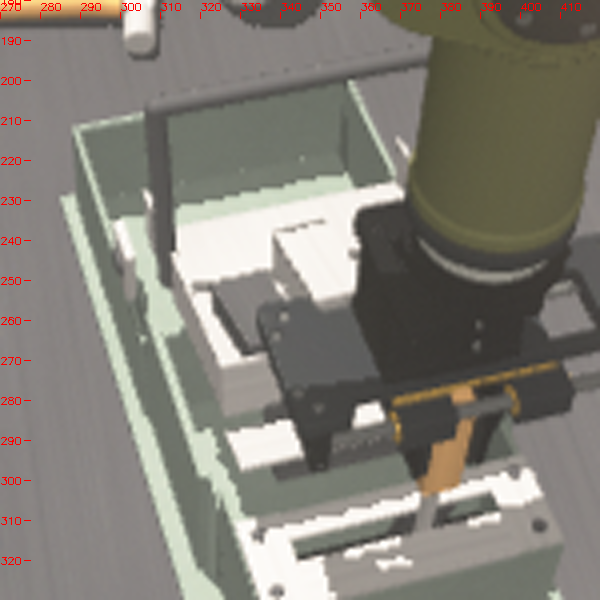

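The tray has sprung ajar: the bail's left end rose from row 218 to 206 and a gap is visible under the tray edge. I'll pull the rod straight up.

Request:
{"op": "move_arm", "data": {"steps": [[0, 0, 0, -1.0, 0, 0, 0], [0, 0, 0, -2.5, 0, 0, 0], [0, 0, 0, -3, 0, 0, 0], [0, 0, 0, -3.3, 0, 0, 0], [0, 0, 0, -3.3, 0, 0, 0]]}}

```text
time_s: 9.43
tool_pos: [0.6089, -0.148, 0.3327]
tool_rot: [-179.9, -0.1, 95.1]
force: [0.6, 0.1, -1.1]
grip_width: 0.0215
```

```bash
python3 -c "
from h import *
d([.5655,-.3565,.3250])
crop('side',270,180,150,150,4,'pics/s13.png')"
```

```text
t 9.43 p [ 0.6089 -0.148   0.3327] r [-179.89   -0.1    95.08] F [ 0.6   0.14 -1.06] g 0.0215 q [ 34.9  16.5 -30.1  77.9   8.1  87.9  10.6]
tool shift cm [-20.39  -6.16   0.75]
```

View pics/s13.png

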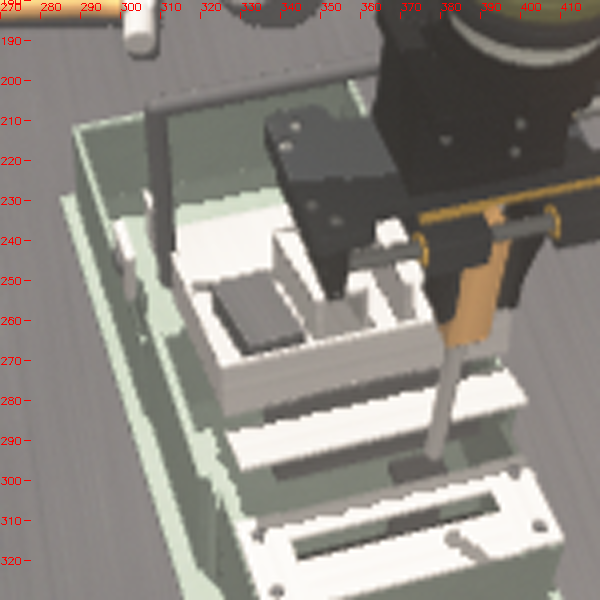

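```bash
python3 -c "
from h import *
s,f=cam('side')
p=st()['tool_pos']
for z in(.1604,.13,.10): print((proj(s,f,p-[0,0,z])-[360,240])*8)
im=s['img'][240:310,360:430,::-1]
cv2.imwrite('pics/s14.png',cv2.resize(im,None,fx=8,fy=8,interpolation=cv2.INTER_CUBIC))"
```

```text
t 9.53 p [ 0.6118 -0.1479  0.3385] r [179.46   0.12  95.09] F [ 1.62 -0.06 -0.35] g 0.0218 q [ 34.9  16.3 -30.2  77.5   8.1  87.8  10.5]
[160.6531 419.1119]
[174.2081 353.4266]
[188.283  285.2223]
```

View pics/s14.png

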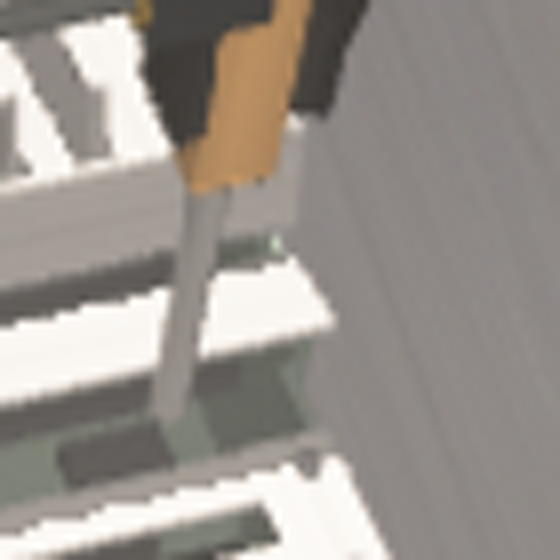

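Request:
{"op": "move_arm", "data": {"steps": [[0, -3.4, -1.0, 0, 0, 0, 0], [0, -3.4, -1.0, 0, 0, 0, 0], [0, -3.4, -1.0, 0, 0, 0, 0], [0, -3.4, -1.0, 0, 0, 0, 0], [0, -3.4, -1.1, 0, 0, 0, 0]]}}

```text
time_s: 9.95
tool_pos: [0.5731, -0.3233, 0.331]
tool_rot: [-179.9, -0.1, 95.1]
force: [0.5, 0.6, -1.3]
grip_width: 0.0219
```

Request:
{"op": "move_arm", "data": {"steps": [[0, -3.3, -1.1, 0, 0, 0, 0], [0, 0, 0, 1.0, 0, 0, 0], [0, 0, 0, 1.0, 0, 0, 0], [0, 0, 0, 0, 0, 0, 0], [0, 0, 0, 0, 0, 0, 0]]}}

```text
time_s: 10.37
tool_pos: [0.5659, -0.3541, 0.3106]
tool_rot: [-179.9, -0.2, 95.2]
force: [-0.1, -0.3, -1.2]
grip_width: 0.0216
```

```bash
python3 -c "
from h import *
d([.5655,-.3567,.3000])
s,f=cam('side')
d([.5655,-.3567,.3000])
p=st()['tool_pos']
for z in(.1604,.13,.10): print((proj(s,f,p-[0,0,z])-[350,340])*6)
im=s['img'][340:430,350:440,::-1]
cv2.imwrite('pics/s15.png',cv2.resize(im,None,fx=6,fy=6,interpolation=cv2.INTER_CUBIC))"
```

```text
t 10.37 p [ 0.5659 -0.3541  0.3106] r [-179.91   -0.17   95.2 ] F [-0.1  -0.28 -1.17] g 0.0216 q [ 47.4  21.3 -24.3  73.7   8.5  86.9  29.3]
tool shift cm [-0.26 -0.06  1.06]
t 10.42 p [ 0.5663 -0.3542  0.3117] r [-179.98   -0.09   95.21] F [ 0.21  0.96 -0.84] g 0.0215 q [ 47.4  21.3 -24.3  73.7   8.5  86.9  29.3]
tool shift cm [-0.24 -0.1   1.17]
t 10.42 p [ 0.5663 -0.3542  0.3117] r [-179.98   -0.09   95.21] F [ 0.21  0.96 -0.84] g 0.0215 q [ 47.4  21.3 -24.3  73.7   8.5  86.9  29.3]
[206.5519 340.0816]
[218.973  301.9698]
[231.9669 262.1003]
```

View pics/s15.png

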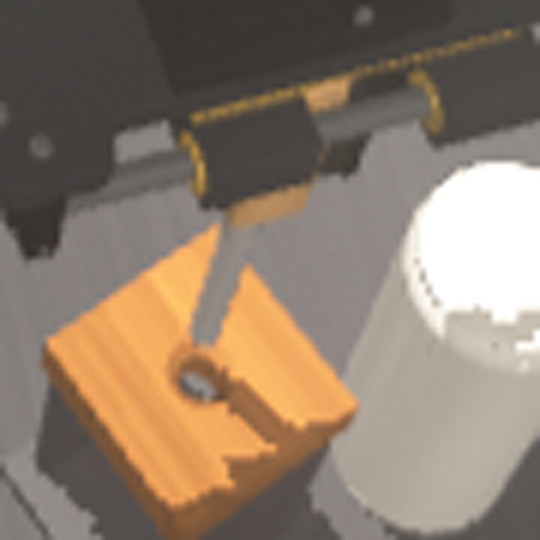

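Request:
{"op": "move_arm", "data": {"steps": [[0, -0.24, -0.08, 0, 0, 0, 0], [0, 0, 0, 1.1, 0, 0, 0], [0, 0, 0, 0.4, 0, 0, 0], [0, 0, 0, 0, 0, 0, 0], [0, 0, 0, 0, 0, 0, 0]]}}

```text
time_s: 10.83
tool_pos: [0.5648, -0.3586, 0.2964]
tool_rot: [-179.9, -0.0, 95.1]
force: [-0.7, -0.5, -1.6]
grip_width: 0.0216
```

```bash
python3 -c "
from h import *
s,f=cam('side')
d([.5655,-.3567,.2800])
p=st()['tool_pos']
for z in(.1604,.13,.10): print((proj(s,f,p-[0,0,z])-[360,370])*10)
im=s['img'][370:430,360:420,::-1]
cv2.imwrite('pics/s16.png',cv2.resize(im,None,fx=10,fy=10,interpolation=cv2.INTER_CUBIC))"
```

```text
t 10.88 p [ 0.565  -0.3588  0.2969] r [-179.99   -0.01   95.05] F [-0.5 -0.8 -0.7] g 0.0218 q [ 47.7  21.6 -24.1  75.    8.7  85.3  29.5]
tool shift cm [0.2  0.07 1.69]
t 10.88 p [ 0.565  -0.3588  0.2969] r [-179.99   -0.01   95.05] F [-0.5 -0.8 -0.7] g 0.0218 q [ 47.7  21.6 -24.1  75.    8.7  85.3  29.5]
[234.3821 321.5022]
[254.5837 260.2265]
[275.7043 196.1633]
```

View pics/s16.png

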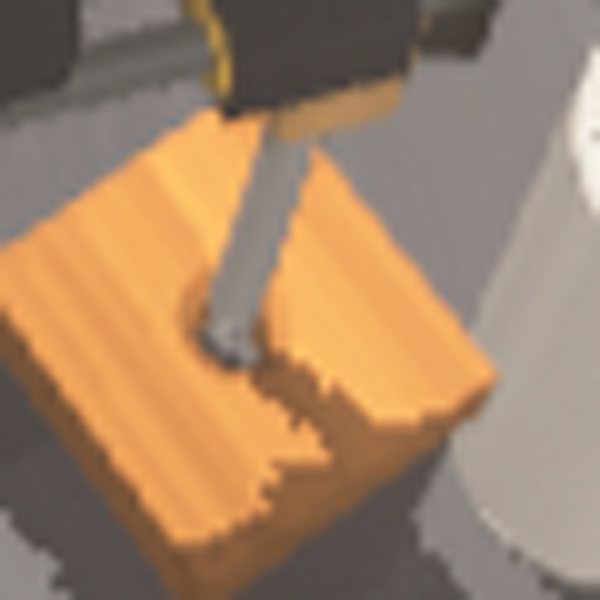

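Request:
{"op": "move_arm", "data": {"steps": [[0, 0.2, 0.06, 0, 0, 0, 0], [0, 0, 0, 0, 0, 0, 0], [0, 0, 0, 0.6, 0, 0, 0], [0, 0, 0, 0.6, 0, 0, 0], [0, 0, 0, 0.3, 0, 0, 0]]}}

```text
time_s: 11.3
tool_pos: [0.565, -0.3568, 0.2807]
tool_rot: [-179.9, -0.0, 95.0]
force: [-0.6, -0.7, -1.6]
grip_width: 0.0218
```

Request:
{"op": "move_arm", "data": {"steps": [[0, 0, 0, 0.5, 0, 0, 0], [0, 0, 0, 0.5, 0, 0, 0], [0, 0, 0, 0.5, 0, 0, 0], [0, 0, 0, 0, 0, 0, 0]]}}

```text
time_s: 11.63
tool_pos: [0.5651, -0.3567, 0.2654]
tool_rot: [-179.9, -0.1, 95.0]
force: [0.3, 0.0, -1.3]
grip_width: 0.0218
```

Request:
{"op": "move_arm", "data": {"steps": [[0, 0, 0, 1.6, 0, 0, 0], [0, 0, 0, 1.6, 0, 0, 0], [0, 0, 0, 1.6, 0, 0, 0], [0, 0, 0, 1.6, 0, 0, 0], [0, 0, 0, 1.6, 0, 0, 0]]}}

```text
time_s: 12.05
tool_pos: [0.5655, -0.3569, 0.1865]
tool_rot: [180.0, 0.0, 95.0]
force: [0.5, 0.6, -0.8]
grip_width: 0.0215
```

Request:
{"op": "move_arm", "data": {"steps": [[0, 0, 0, 0.3, 0, 0, 0], [0, 0, 0, 0.3, 0, 0, 0], [0, 0, 0, 0.2, 0, 0, 0], [0, 0, 0, 0, 0, 0, 0], [0, 0, 0, 0, 0, 0, 0]]}}

```text
time_s: 12.47
tool_pos: [0.5658, -0.3571, 0.18]
tool_rot: [180.0, 0.0, 95.0]
force: [-0.4, -0.1, -0.7]
grip_width: 0.0219
```

Request:
{"op": "move_arm", "data": {"steps": [[0, 0, 0, 0, 0, 0, 0]]}}

```text
time_s: 12.55
tool_pos: [0.5658, -0.3571, 0.18]
tool_rot: [179.9, 0.1, 95.0]
force: [0.3, 0.7, -1.2]
grip_width: 0.0219
```

Request:
{"op": "move_arm", "data": {"steps": [[0, 0, 0, 0.2, 0, 0, 0], [0, 0, 0, 0.2, 0, 0, 0], [0, 0, 0, 0, 0, 0, 0]]}}

```text
time_s: 12.8
tool_pos: [0.5657, -0.357, 0.1754]
tool_rot: [180.0, 0.0, 95.0]
force: [0.1, -0.3, 0.2]
grip_width: 0.0216
```

Request:
{"op": "move_arm", "data": {"steps": [[0, 0, 0, 0, 0, 0, 0]]}}

```text
time_s: 12.88
tool_pos: [0.5656, -0.357, 0.1753]
tool_rot: [180.0, 0.0, 95.0]
force: [0.4, 0.1, 0.4]
grip_width: 0.0219
```

The rod is seated at the original height with the force near zero. I'll open partway only, because the can is close by.

Request:
{"op": "move_arm", "data": {"steps": [[5.0, 0, 0, 0, 0, 0, 0], [5.0, 0, 0, 0, 0, 0, 0], [5.0, 0, 0, 0, 0, 0, 0], [5.0, 0, 0, 0, 0, 0, 0], [5.0, 0, 0, 0, 0, 0, 0]], "force": 10}}

```text
time_s: 13.3
tool_pos: [0.5654, -0.3568, 0.175]
tool_rot: [-180.0, 0.0, 95.0]
force: [0.1, -0.2, -0.1]
grip_width: 0.0459
```

Request:
{"op": "move_arm", "data": {"steps": [[5.0, 0, 0, -1, 0, 0, 0], [5.0, 0, 0, -2, 0, 0, 0], [5.0, 0, 0, -4, 0, 0, 0], [5.0, 0, 0, -4, 0, 0, 0], [5.0, 0, 0, -4, 0, 0, 0]]}}

```text
time_s: 13.72
tool_pos: [0.5651, -0.3566, 0.3274]
tool_rot: [180.0, 0.0, 95.0]
force: [0.8, -0.5, -0.2]
grip_width: 0.0499
```

```bash
python3 -c "
from h import *
st()
crop('side',260,180,190,150,4,'pics/s17.png')
crop('side',320,300,150,130,4,'pics/s18.png')
crop('top',260,170,240,120,3,'pics/t18.png')"
```

```text
t 13.72 p [ 0.5651 -0.3566  0.3274] r [180.     0.    95.05] F [ 0.76 -0.55 -0.15] g 0.0499 q [ 47.4  21.1 -24.2  72.1   8.5  88.5  29.5]
```

View pics/s17.png

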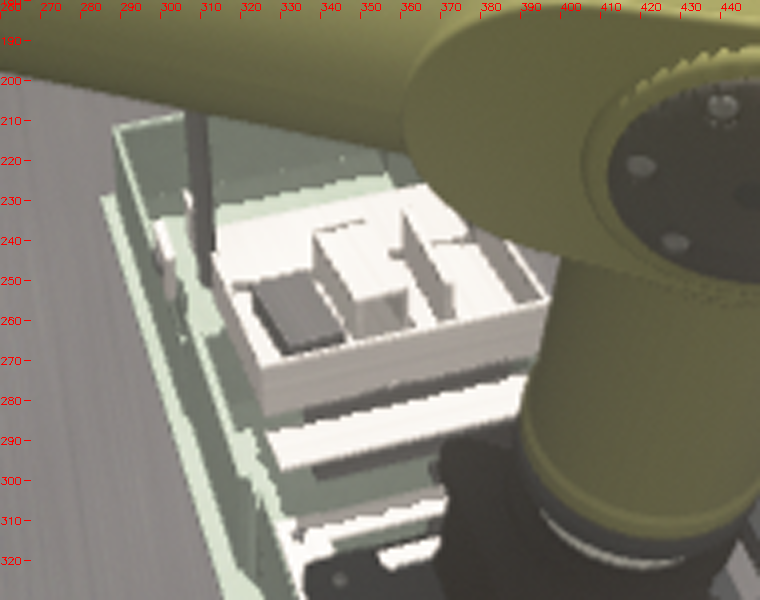

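View pics/s18.png

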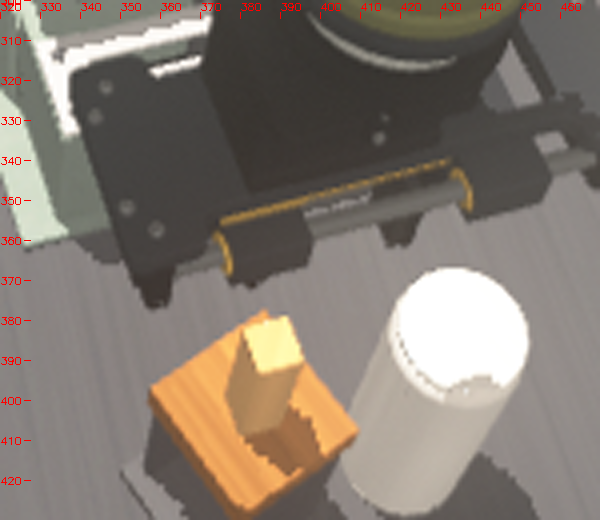

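View pics/t18.png

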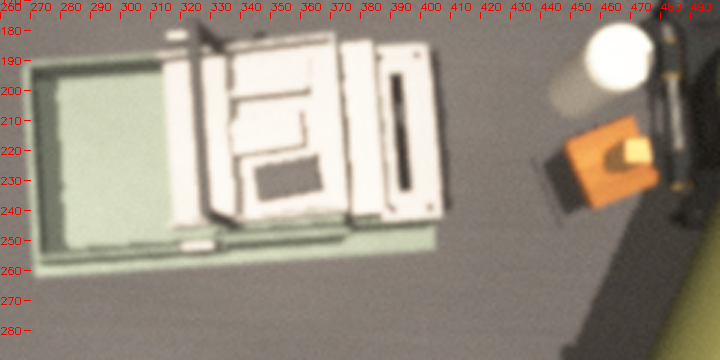

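The rod stands in the rack and the tray is ajar with all three offcuts still in it. Next I'll locate the bail.

```bash
python3 -c "
from h import *
t,f=cam('top');s,fs=cam('side')
a=[atz(t,f,260+x/3,170+y/3,.266) for x,y in((188,30),(204,212))];print(a)
print('yaw',np.degrees(np.arctan2(*(a[0]-a[1])[1::-1])),(a[0]+a[1])/2)
p=(a[0]+a[1])/2
dd=[-np.cos(np.radians(84.8)),1,0]
d([.575,-.01,.335])
"
```

```text
[array([0.6528, 0.059 , 0.266 ]), array([0.4912, 0.0407, 0.266 ])]
yaw 6.461741649177812 [0.572  0.0498 0.266 ]
t 13.97 p [ 0.5654 -0.3568  0.3256] r [179.97   0.04  95.05] F [-0.46 -0.3  -1.15] g 0.0497 q [ 47.4  21.2 -24.2  72.3   8.5  88.3  29.5]
tool shift cm [34.46  4.   -0.96]
```

Request:
{"op": "move_arm", "data": {"steps": [[0, 3.4, 0.4, -0.5, 0, 0, 0], [0, 3.8, 0.4, -0.5, 0, 0, 0], [0, 3.9, 0.4, 0, 0, 0, 0], [0, 3.9, 0.5, 0, 0, 0, 0], [0, 3.9, 0.5, 0, 0, 0, 0]]}}

```text
time_s: 14.38
tool_pos: [0.5697, -0.1649, 0.3333]
tool_rot: [-179.8, -0.1, 95.0]
force: [0.7, 0.6, 0.7]
grip_width: 0.0244
```

Request:
{"op": "move_arm", "data": {"steps": [[0, 3.9, 0.5, 0, 0, 0, 0], [0, 3.9, 0.5, 0, 0, 0, 0], [0, 3.9, 0.4, 0, 0, 0, 0], [0, 3.9, 0.4, 0, 0, 0, 0], [0, 0, 0, 0, 0, 0, 0]]}}

```text
time_s: 14.8
tool_pos: [0.5735, 0.0016, 0.3341]
tool_rot: [-179.9, -0.3, 95.9]
force: [0.4, 0.5, 0.4]
grip_width: 0.0011
```

Request:
{"op": "move_arm", "data": {"steps": [[0, 0, 0, 0, 0, 0, 0], [0, 0, 0, 0, 0, 0, 0]]}}

```text
time_s: 14.97
tool_pos: [0.5744, -0.0103, 0.3337]
tool_rot: [-179.9, 0.0, 95.0]
force: [0.4, -0.5, -0.2]
grip_width: 0.0005
```

```bash
python3 -c "
from h import *
st()
crop('side',260,130,190,150,4,'pics/s20.png')
crop('top',260,150,200,150,4,'pics/t20.png')"
```

```text
t 14.97 p [ 0.5744 -0.0103  0.3337] r [-179.86    0.04   95.05] F [ 0.45 -0.46 -0.18] g 0.0005 q [ 29.2  10.2 -35.5  85.2   6.   86.6  -1.1]
```

View pics/s20.png

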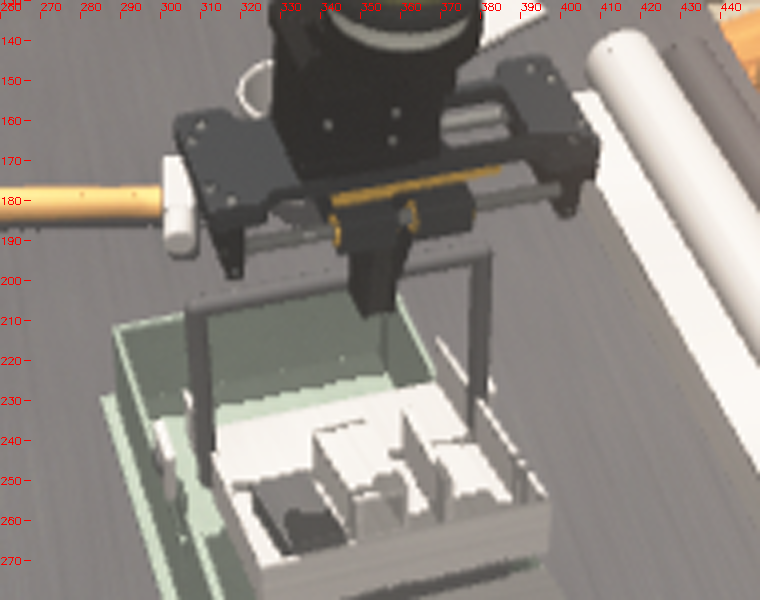

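View pics/t20.png

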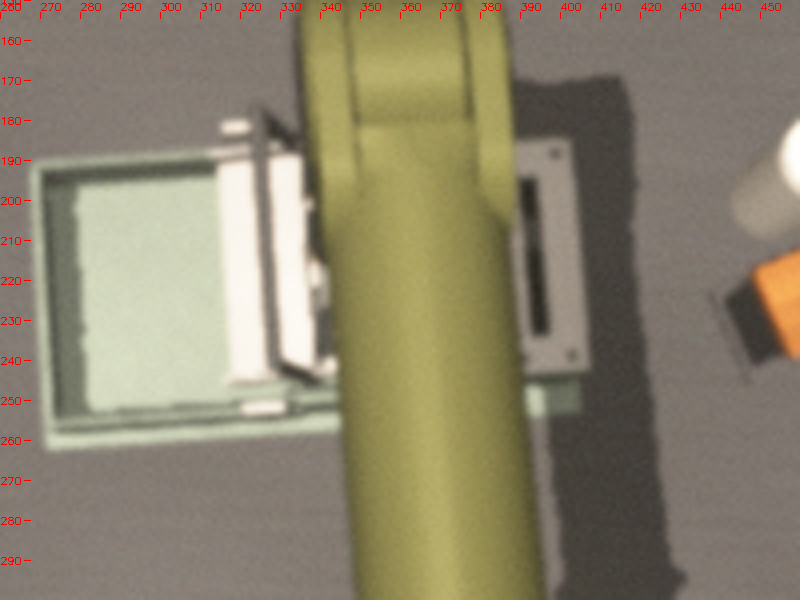

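Request:
{"op": "move_arm", "data": {"steps": [[0, 0, 0, 2, 0, 0, 0], [0, 0, 0, 2.2, 0, 0, 0], [0, 0, 0, 2.2, 0, 0, 0], [0, 1.5, 0, 0, 0, 0, 0], [0, 1.5, 0, 0, 0, 0, 0]]}}

```text
time_s: 15.48
tool_pos: [0.5714, 0.0169, 0.2685]
tool_rot: [-179.7, 0.0, 94.7]
force: [0.9, -0.6, 0.3]
grip_width: 0.0004
```

Request:
{"op": "move_arm", "data": {"steps": [[0, 1, 0, 0, 0, 0, 0], [0, 1, 0, 0, 0, 0, 0], [0, 1, 0, 0, 0, 0, 0], [0, 1, 0, 0.1, 0, 0, 0], [0, 1, 0, 0.2, 0, 0, 0]]}}

```text
time_s: 15.9
tool_pos: [0.5683, 0.069, 0.2686]
tool_rot: [180.0, 0.1, 94.9]
force: [-1.5, -4.7, 2.7]
grip_width: 0.0006
```

Request:
{"op": "move_arm", "data": {"steps": [[0, 1, 0, 0.3, 0, 0, 0], [0, 1, 0, 0.3, 0, 0, 0], [0, 0, 0, 0, 0, 0, 0]]}}

```text
time_s: 16.15
tool_pos: [0.5664, 0.0918, 0.2617]
tool_rot: [179.9, -0.0, 95.2]
force: [2.3, -2.9, 1.8]
grip_width: 0.0009
```

```bash
python3 -c "
from h import *
st()
crop('side',260,130,190,150,4,'pics/s21.png')"
```

```text
t 16.15 p [0.5664 0.0918 0.2617] r [179.92  -0.    95.17] F [ 2.34 -2.89  1.81] g 0.0009 q [ 22.2  11.9 -39.   92.1   7.6  78.6 -12.6]
```

View pics/s21.png

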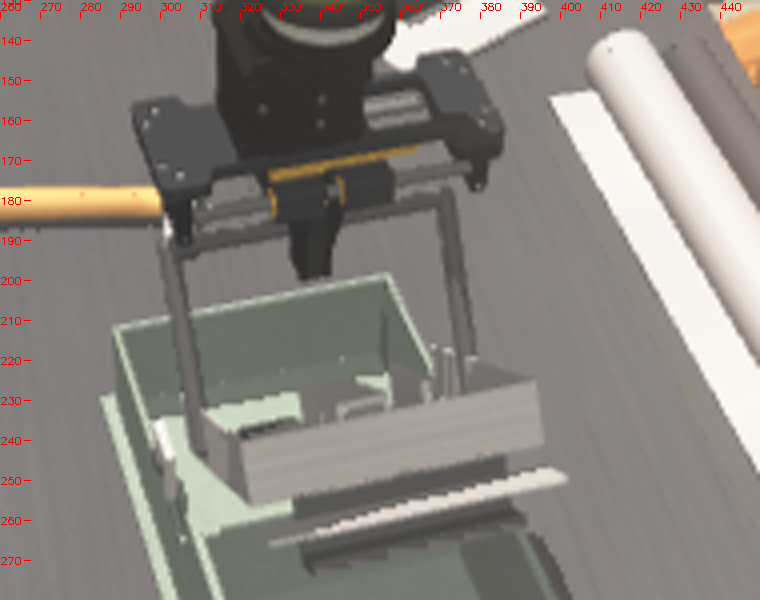

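Request:
{"op": "move_arm", "data": {"steps": [[0, 0.9, 0, 0.4, 0, 0, 0], [0, 0.9, 0, 0.5, 0, 0, 0], [0, 0.9, 0, 0.5, 0, 0, 0], [0, 0.9, 0, 0.6, 0, 0, 0], [0, 0.6, 0, 0.5, 0, 0, 0]]}}

```text
time_s: 16.62
tool_pos: [0.5633, 0.131, 0.2374]
tool_rot: [179.9, 0.1, 95.0]
force: [0.7, -6.1, 4.7]
grip_width: 0.0006
```

Request:
{"op": "move_arm", "data": {"steps": [[0, 0.5, 0, 0.4, 0, 0, 0], [0, 0, 0, 0, 0, 0, 0], [0, 0, 0, 0, 0, 0, 0], [0, 0, 0, 0, 0, 0, 0], [0, 0, 0, 0, 0, 0, 0]]}}

```text
time_s: 17.03
tool_pos: [0.5629, 0.1353, 0.2336]
tool_rot: [179.9, 0.1, 94.9]
force: [-0.8, -5.3, 4.2]
grip_width: 0.0006
```

```bash
python3 -c "
from h import *
st()
crop('side',260,130,190,150,4,'pics/s22.png')
crop('top',240,150,200,150,4,'pics/t22.png')"
```

```text
t 17.03 p [0.5629 0.1353 0.2336] r [179.93   0.1   94.94] F [-0.83 -5.33  4.22] g 0.0006 q [ 18.5  13.8 -40.2  93.6   9.3  75.9 -18.3]
```

View pics/s22.png

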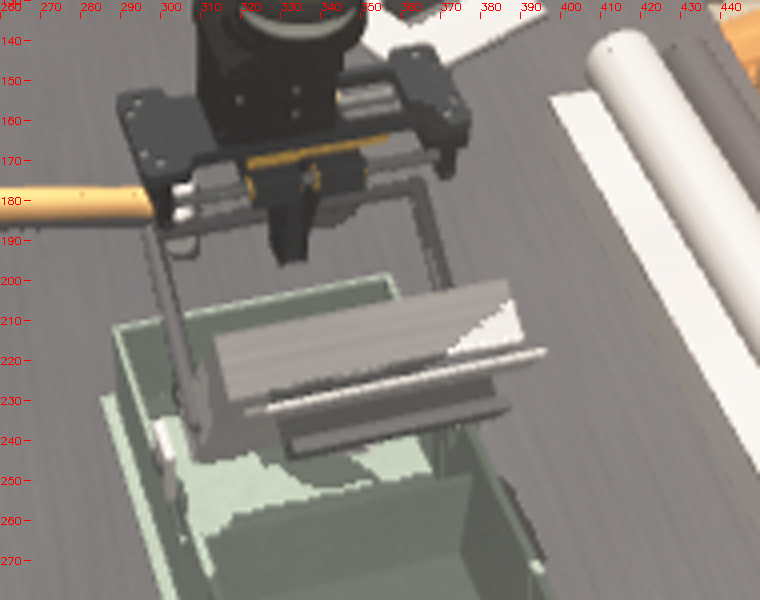

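View pics/t22.png

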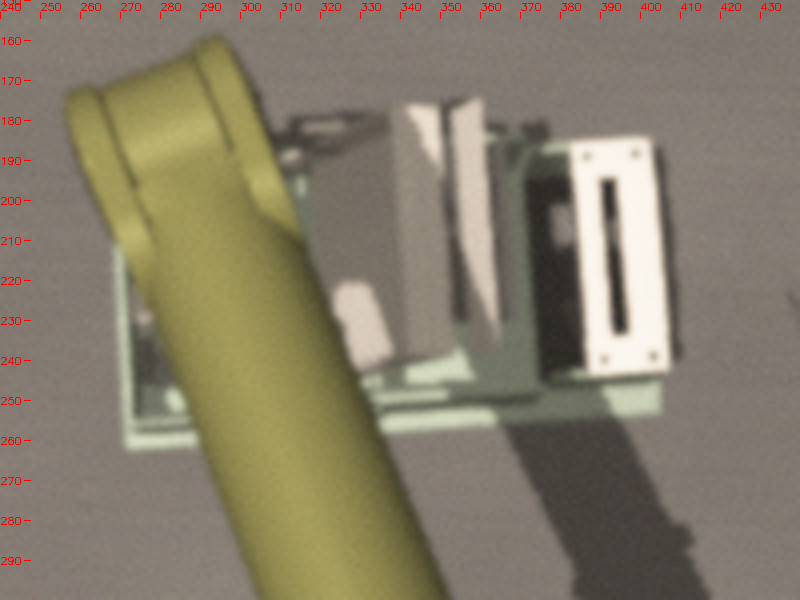

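Request:
{"op": "move_arm", "data": {"steps": [[0, 0.6, 0, 0.5, 0, 0, 0], [0, 0.5, 0, 0.5, 0, 0, 0], [0, 0, 0, 0, 0, 0, 0], [0, 0, 0, 0, 0, 0, 0], [0, 0, 0, 0, 0, 0, 0]]}}

```text
time_s: 17.55
tool_pos: [0.5623, 0.145, 0.2234]
tool_rot: [179.9, 0.2, 94.9]
force: [-0.1, -7.5, 4.9]
grip_width: 0.0007
```

Request:
{"op": "move_arm", "data": {"steps": [[0, 0, 0, 0, 0, 0, 0], [0, 0, 0, 0, 0, 0, 0], [0, 0, 0, 0, 0, 0, 0], [0, -0.6, 0, -0.5, 0, 0, 0], [0, -0.6, 0, -0.5, 0, 0, 0]]}}

```text
time_s: 17.97
tool_pos: [0.5631, 0.1347, 0.2335]
tool_rot: [179.9, 0.0, 95.0]
force: [2.1, -4.3, 4.2]
grip_width: 0.0003
```

Request:
{"op": "move_arm", "data": {"steps": [[0, -0.7, 0, -0.4, 0, 0, 0], [0, -0.7, 0, -0.4, 0, 0, 0], [0, -0.7, 0, -0.4, 0, 0, 0], [0, -0.7, 0, -0.4, 0, 0, 0], [0, -0.7, 0, -0.3, 0, 0, 0]]}}

```text
time_s: 18.38
tool_pos: [0.5652, 0.1007, 0.2522]
tool_rot: [-180.0, -0.0, 95.1]
force: [1.2, -2.2, 0.5]
grip_width: 0.0003
```

Request:
{"op": "move_arm", "data": {"steps": [[0, -0.7, 0, -0.3, 0, 0, 0], [0, -0.7, 0, -0.2, 0, 0, 0], [0, -0.7, 0, -0.2, 0, 0, 0], [0, -0.7, 0, -0.1, 0, 0, 0], [0, -0.7, 0, 0, 0, 0, 0]]}}

```text
time_s: 18.8
tool_pos: [0.5681, 0.0661, 0.26]
tool_rot: [-180.0, -0.0, 95.1]
force: [-0.2, -0.3, -0.2]
grip_width: 0.0005
```

Request:
{"op": "move_arm", "data": {"steps": [[0, -0.7, 0, 0, 0, 0, 0], [0, -0.7, 0, 0, 0, 0, 0], [0, -0.7, 0, 0, 0, 0, 0], [0, -0.7, 0, 0, 0, 0, 0], [0, -0.7, 0, 0, 0, 0, 0]]}}

```text
time_s: 19.22
tool_pos: [0.5714, 0.0305, 0.2599]
tool_rot: [-180.0, -0.0, 95.0]
force: [0.0, 0.4, -0.8]
grip_width: 0.0001
```

```bash
python3 -c "
from h import *
st()
crop('side',260,130,190,150,4,'pics/s23.png')
crop('top',240,150,200,150,4,'pics/t23.png')"
```

```text
t 19.22 p [0.5714 0.0305 0.2599] r [-179.99   -0.     95.04] F [ 0.03  0.42 -0.77] g 0.0001 q [ 26.6  11.5 -36.9  92.4   7.   78.4  -6.1]
```

View pics/s23.png

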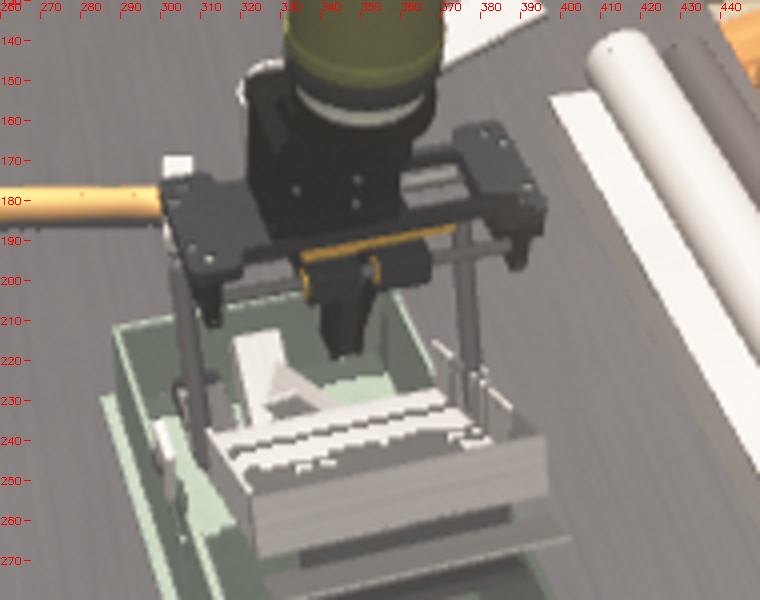

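View pics/t23.png

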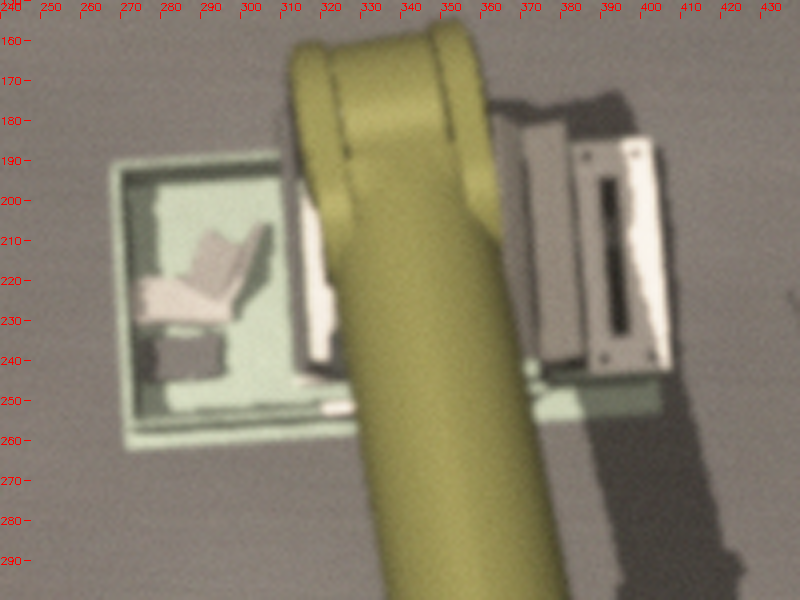

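All three offcuts are in the bin, at about (285,225), (297,212) and (286,239) in the top view, and the tray is empty and ajar. I'll raise the arm clear and look closer.

Request:
{"op": "move_arm", "data": {"steps": [[0, -1, 0, -2, 0, 0, 0], [0, 0, 0, -3, 0, 0, 0], [0, 0, 0, -3, 0, 0, 0], [0, -3, 0, 0, 0, 0, 0], [0, -3.5, 0, 0, 0, 0, 0]]}}

```text
time_s: 19.73
tool_pos: [0.5791, -0.0397, 0.3431]
tool_rot: [179.7, -0.0, 95.5]
force: [-0.1, -0.6, -0.1]
grip_width: 0.0003
```

Request:
{"op": "move_arm", "data": {"steps": [[0, -3.5, 0, 0, 0, 0, 0], [0, -3.5, 0, 0, 0, 0, 0], [0, -3, 0, 0, 0, 0, 0], [0, 0, 0, 0, 0, 0, 0], [0, 0, 0, 0, 0, 0, 0]]}}

```text
time_s: 20.15
tool_pos: [0.5865, -0.1454, 0.3394]
tool_rot: [-180.0, -0.0, 94.8]
force: [0.7, -0.4, -0.8]
grip_width: 0.0003
```

```bash
python3 -c "
from h import *
st()
crop('side',270,180,150,120,5,'pics/s24.png')
crop('top',260,170,120,100,6,'pics/t24.png')
for n in('side','top'):
  c,f=cam(n); cv2.imwrite('pics/'+n+'_f.png',c['img'][:,:,::-1])"
```

```text
t 20.15 p [ 0.5865 -0.1454  0.3394] r [-179.95   -0.03   94.8 ] F [ 0.69 -0.43 -0.75] g 0.0003 q [ 36.7  13.5 -30.7  80.5   6.9  87.8  11.2]
```

View pics/s24.png

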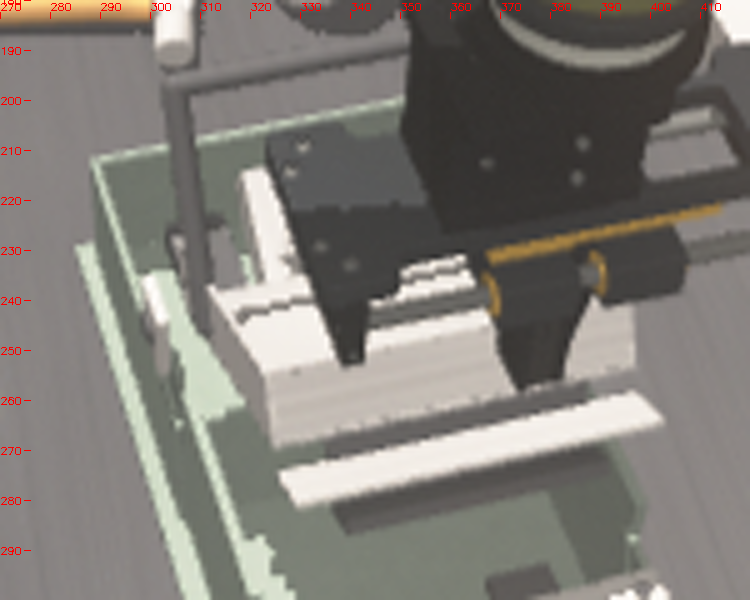

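View pics/t24.png

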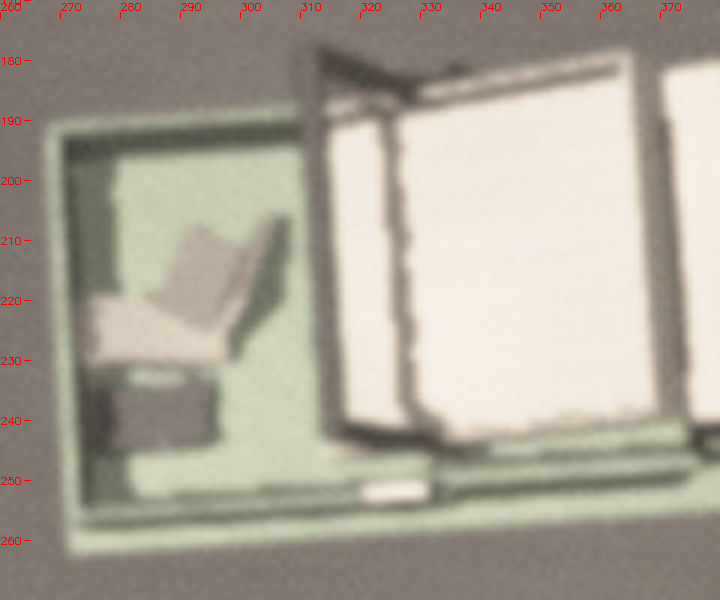

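View pics/side_f.png

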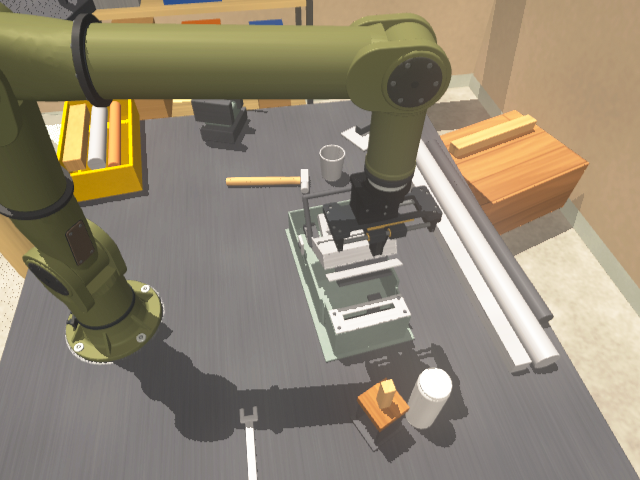

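View pics/top_f.png

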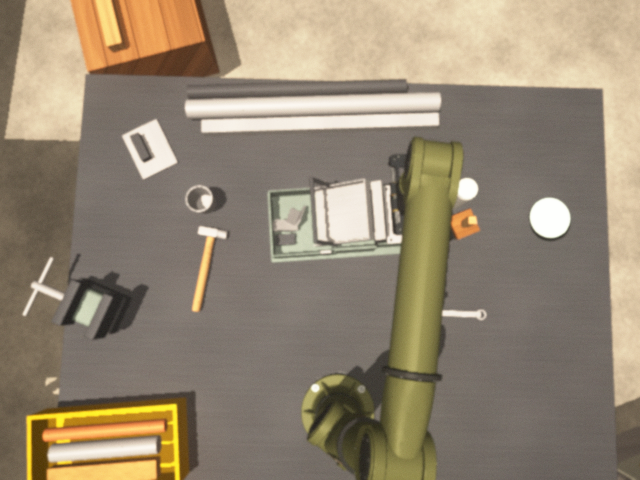

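```bash
python3 -c "
from h import *
print(job.sign_off()); st()"
```

```text
the job is handed in; nothing more can be done
None
the job is handed in; nothing more can be done
```

The job is handed in, about 20 s into the 64 s allowed; no verdict comes back, so the result rests on my own checks.

**What I did:** I took the rod from its rack and lowered it through the slot. The tab was at the first point I tried, 16 mm from the slot's centre. I pressed it down about 12 mm, the force rose to about 9 N, and the tray sprang ajar. I put the rod back in the rack and pushed the bail over with closed fingers to roughly 1.2 rad. Then I eased it back and moved the arm clear.

**What the last pictures and readings showed:**
- **Offcuts:** all three lie inside the bin and did not move between the last two looks. I judged their height in the bin by eye; they look well below the rim.
- **Tray:** it is empty and stands ajar at about 0.5 rad, also judged by eye.
- **Rod:** it stands upright in the rack, seated at its original height.
- **Bystanders:** the hammer, spray can, tin and wrench look to be where they started.
- **Arm:** it touches nothing, with the force reading at noise level.

**Disagreements:** the two cameras put the slot's centre about 2 mm apart, and I aimed between them. Some position readings taken while the arm was still settling were 2–3 mm off; I corrected for this before putting the rod back. No check failed.

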